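# Pack glass spice jars into a sprung-lid transit case and pin it shut

### The arm

A 7-joint arm with a two-finger parallel gripper is mounted at the origin on the work surface. World frame = base frame: x ahead of the robot, y to its left, z up, the work surface at z = 0. Lengths are in m, angles in rad, forces in N, time in s.
With the tool pointing down it reaches from about 0.4 to 0.85 m from the base axis. Payload 10.4 kg.
Tool frame: the origin (TCP) lies midway between the tips of the shut fingers; the grasp point (between the pads) lies 19 mm behind it (r.tcp_to_grasp is the z of the grasp point in the tool frame, in m); z points along the fingers, x is the direction in which the jaws open and shut, and the axes are right-handed (so a half turn about z gives the same grasp; the last joint's range is limited). The gripper opens to 87 mm and grips with 3 to 60 N. Pads are 19 mm wide; open, the fingers measure 117 mm over their backs; the gripper's body (75 mm by 190 mm) begins 51 mm behind the grasp point.
Start: joints at [1.289, 0.332, -0.065, 1.46, 0.022, 1.35, -0.088], TCP at [0.16, -0.604, 0.223] pointing down, gripper open.
Joint ranges: [-2.6, 2.6], [-0.5, 2.12], [-1.47, 1.34], [0.16, 2.42], [-1.27, 4.41], [0.06, 2.06], [-2.6, 2.6]. Speed limits (rad/s): [2.22, 2.22, 2.79, 2.79, 3.14, 3.14, 3.14].

### API

Orientations are given as a unit quaternion [x, y, z, w].
In Python, from bench import r, camera, close_job gives the robot as it stands. The module is installed in compiled form; this text tells all that it offers.
- The arm moves only by the shell command python3 -m crank 'ROWS' [FORCE]. ROWS is JSON, a list of rows, each an object of numbers: "x", "y", "z": the shift along the tool's x, y, z scaled (see below); "ax", "ay", "az": the turn, a rotation vector about the tool's x, y, z scaled (see below); "claw": the closure, from -1 (fully open) to 1 (shut), so that 0 is half open. A call has exactly 5 rows; each row is the pose to reach, as a shift and turn from the pose commanded when the call began, along the tool's axes at that moment; what a row does not reach only later rows make up. The controller multiplies each number of a shift by 1 m and each number of a turn by 2 rad. A row lasts 1/12 s, in which the tool goes at most 41.7 mm and 7.16 degrees, less where a joint would pass 70% of its speed; a pose out of reach is approached as far as the arm can. A call with a number of a shift or a turn outside -1 to 1 is refused whole. A call with a gripper value outside its range is refused whole. The fingers move at their own pace and stop on an object; FORCE is the grip in N (left out, the last holds). Time passes only in rows, so rows that repeat a pose let the fingers close, or fill a call up. It gives the time, the measured TCP pose, the force and the opening at its end, in the units of the state.
- r.read_state(): the state, without advancing time (a new reading comes with each control period).
- camera(name): name is "scene" or "top" or "wrist"; returns a dict with "color" (420x560x3 uint8, blue, green, red), "fx", "fy", "cx", "cy" (pixels), "eye" and "orientation" of the camera in the world. Camera axes: x right, y down, z forward; pixel columns grow to the right and rows downward; lengths in m; the calibration is good to about 2 mm. A picture is of the moment at which its call begins. There is no depth.
- close_job(): hands the job in, once; it reports no verdict.
The state is a dict: "time": time; "joint_positions": joint angles; "joint_vel": joint speeds; "joint_torque": joint torques, N m; "ee_pos": TCP position; "eef_rot": TCP orientation; "ft_force": force on the tool from outside, world axes, zero at the start; "torque": the same for the moment, N m; "width": finger opening in m.
Only numpy, scipy, OpenCV 4.12 (cv2) and the standard library are available. Lean on these libraries where they do the work, as an engineer would, in place of code of your own. Each camera call takes 0.05 s, during which the arm holds its last target. There are 200 camera calls.

### The job

Pack this order for the van: pull the quick-release pin out of the closed transit case, keep it handy (the bracket has a spare hole to park it in), and swing the lid open until it stays up by itself. Set every small spice jar that stands on the bench upright into a well of its own in the case (they are glass: do not drop them in), then bring the sprung lid down under control until it is fully shut, never letting it snap shut, and push the pin back down through the lid tab and the bracket until it clicks fully home. Leave the big jar, the carton and the tape dispenser where they are.

Things in the scene. Friction and masses are not known exactly. Their poses are not given: they have to be found in the camera images.
- case: Open aluminium case fixed to the bench, 180 (x) by 262 (y) by 60 mm high, walls and floor 4 mm. Origin: centre of its underside. -x is its front, where a steel bracket (10 mm thick, top at z 60) juts out 46 mm; the lid is hinged on its +x side. A black insert (top at z 50) has 2 by 3 square wells 67 mm wide, one jar each, centred at x -42 and +42, y -84, 0 and +84 mm, floor at z 4 mm.
- lock_hole (a point): Centre of the locking hole at the bracket's top face (case frame x -118, y 0, z 60 mm). Hole 15 mm across, chamfered, right through, axis upright; two spring balls just below it are the detent. With the lid shut, the lid's 8 mm thick tab lies on the bracket, its own 15 mm hole over this one.
- park_hole (a point): Centre of the plain parking hole in the same bracket, at its top face (case frame x -118, y +70, z 60 mm), 15 mm across, no detent, nothing above it: the pin can stand here upright on its collar while the case is open.
- lid (a joint): 0 = shut, grows as it opens, stop at 1.70. Hinge axis: the case's y axis through point lid_hinge; opening swings the bar up, then towards case +x. Lid: shell 180 by 262 by 55 mm, 0.5 kg, top 115 mm above the bench when shut. Over-centre spring: below about 1.1 to 1.3 it pulls shut (some 7 N at the bar when shut) and snaps if let go; beyond, it swings to its stop and stays.
- lid_bar (a point): Middle of the lid's handle: round black bar, 12 mm thick, 108 mm between its end posts, parallel to the hinge, its centre 35 mm off the lid's top face. Shut, it is 173 mm in front of the hinge line and 90 mm above it (150 mm above the bench). It can turn between fingers that pinch it from above across its length (along case x). Axes: the lid's.
- lid_hinge (a point): Point on the hinge line at the middle of the lid's back edge, 60 mm above the bench (case frame x +90, y 0). Axes turn with the lid; at 0 they are the case's. Open, the lid stands upright over this line, its edge 230 mm and its 40 mm wide tab 285 mm above the bench: it is easily knocked shut, so keep clear of it.
- pin: Quick-release pin, 92 mm long, 0.12 kg. Origin: underside of its collar (30 mm across, 6 mm thick); +z up. Above: black barrel handle 22 mm across to z 50, button to z 56. Below: 12 mm shank, neck and round nose down to z -36. Starts home in the locking hole, collar flat on the lid tab (origin 8 mm above point lock_hole). The detent yields at about 10 N, pulled straight up or pushed straight down.
- jar0: Small glass spice jar with a black screw cap, to be packed: 56 mm across, 92 mm tall, about 0.26 kg, cap (the top 20 mm) 57 mm across. Origin: centre of its underside, +z up. May be absent.
- jar1: Another jar just like jar0. May be absent.
- jar2: Another jar just like jar0. May be absent.
- jar3: Another jar just like jar0. May be absent.
- jar4: Another jar just like jar0. May be absent.
- big_jar: Large storage jar, 96 mm across, 150 mm tall; not part of the order, leave alone. Origin: centre of its underside.
- carton: Closed cardboard carton, 90 by 160 by 70 mm; leave alone. Origin: centre of its underside.
- tape_dispenser: Heavy black desk tape dispenser, 75 by 170 mm, 100 mm tall; leave alone. Origin: centre of its underside.

How it is judged:
By the outcome, as a careful person would: the job done as asked, in the order asked, and still so for the second after the job is handed in, with the robot touching nothing.
Of jar0, jar1, jar2, jar3, jar4 only 3 to 5 are there at a start; the rules pass over those that are not, and their reading is None.
At some moment in a run one of jar0, jar1, jar2, jar3, jar4 may be knocked a few centimetres aside while the robot is not near it.
It also fails if it takes over 210 s, if anything falls off the work surface, if the arm or the gripper's body presses on something with over 40 N, if the wrist force passes 120 N, or if a joint passes its speed limit or range.

## Working session

There is one attempt and no reset: what is moved stays moved. The work goes in short steps, Python scripts to look and compute and a shell command to move; the robot and the scene stay as the last step left them, time stands still between calls to the robot, and variables do not carry over. Pictures are saved under pics/ and viewed, about 12 in all and at most 16, crops included, and the job is handed in when it is done.

```bash
mkdir -p pics
python3 - <<'E'
from bench import r, camera
import cv2,json
s=r.read_state(); print({k:(v if not hasattr(v,'tolist') else v.tolist()) for k,v in s.items()}, r.tcp_to_grasp)
for n in("scene","top"):
    c=camera(n); cv2.imwrite(f"pics/{n}0.png",c["color"]); print(n,[ (k,c[k]) for k in c if k!="color"])
E
```

```text
{'time': 0.0, 'joint_positions': [1.2893985367897611, 0.3328649230112135, -0.06470191625782806, 1.4609396743167038, 0.021604804410377713, 1.3498942244327894, -0.08852338987538773], 'joint_vel': [0.0028401386514515744, -0.0005933959759804067, 0.0005293283415738648, 0.0007071244954271852, -0.001462837034565646, -0.0002612708983081859, -0.0012941585454339423], 'joint_torque': [-0.00012001345112366835, -62.32645511627197, 0.024667909601703286, -38.98895502090454, -0.06143780658021569, 0.03986230934970081, 0.00013815495094604557], 'ee_pos': [0.1598443710906869, -0.6038155975263902, 0.22175906900366243], 'eef_rot': [0.792438753152259, -0.6099510842279493, -0.0005793837878448652, -0.00040207719228503065], 'ft_force': [-0.11728155450195664, 0.8140421988320928, -0.11988561703146063], 'torque': [0.016978848772607996, -0.0011558347508891927, -0.008503870358553784], 'width': 0.08733309051226494} -0.0187
scene [('fx', 391.738713945431), ('fy', 391.738713945431), ('cx', 285.60347999674934), ('cy', 202.99250303471374), ('eye', array([ 1.1930826 , -0.02984491,  0.79533787])), ('orientation', array([ 0.64178643,  0.66801802, -0.26614122, -0.26651632]))]
top [('fx', 479.14273429379637), ('fy', 479.14273429379637), ('cx', 286.70297134598474), ('cy', 210.73009029850414), ('eye', array([ 0.28122486, -0.02812986,  1.33657238])), ('orientation', array([-0.64822377,  0.7544461 , -0.07829353,  0.06698613]))]
```

View pics/top0.png

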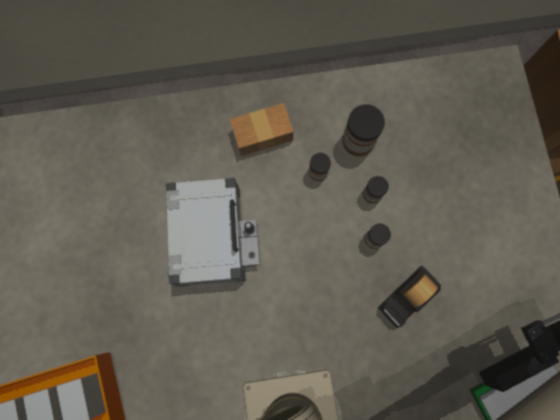

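View pics/scene0.png

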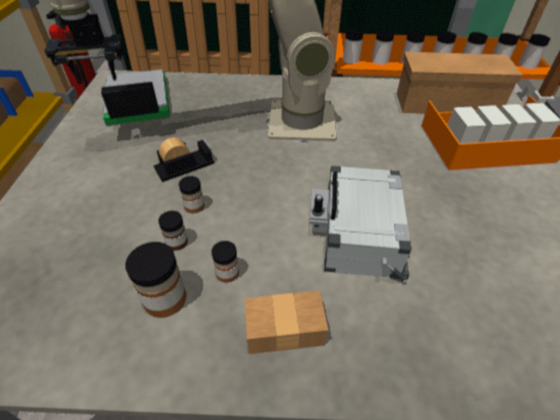

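Three small jars, case with the bracket facing world −y. Pin at about (249,228) in the top view, bar about (234,226). I'll enlarge it for exact pixels.

```bash
cat > h.py <<'E'
import numpy as np, cv2
from scipy.spatial.transform import Rotation as R
from bench import r, camera
def snap(n,f):
    c=camera(n); cv2.imwrite(f"pics/{f}.png",c["color"]); 
    np.savez(f"pics/{f}.npz",K=[c["fx"],c["fy"],c["cx"],c["cy"]],eye=c["eye"],q=c["orientation"]); return c
def bp(f,u,v,z):
    d=np.load(f"pics/{f}.npz"); K=d["K"]; ray=R.from_quat(d["q"]).apply([(u-K[2])/K[0],(v-K[3])/K[1],1]); e=d["eye"]
    return e+ray*(z-e[2])/ray[2]
def pj(f,p):
    d=np.load(f"pics/{f}.npz"); K=d["K"]; q=R.from_quat(d["q"]).inv().apply(np.array(p)-d["eye"])
    q=np.atleast_2d(q); return np.c_[K[0]*q[:,0]/q[:,2]+K[2],K[1]*q[:,1]/q[:,2]+K[3]]
def crop(f,u,v,w,h,k,o):
    im=cv2.imread(f"pics/{f}.png")[v:v+h,u:u+w]; cv2.imwrite(f"pics/{o}.png",cv2.resize(im,None,fx=k,fy=k,interpolation=cv2.INTER_CUBIC))
def case_pt(C,p):  # C=(x,y,yaw)
    return R.from_euler('z',C[2]).apply(np.array(p))+[C[0],C[1],0]
def go(pos,yawx=None):
    """shift & turn (row units) to bring TCP (tool down) to pos, tool x axis along world yaw yawx (mod pi)"""
    s=r.read_state(); T=R.from_quat(s["eef_rot"]); p=np.array(s["ee_pos"])
    sh=T.inv().apply(np.array(pos)-p); tx=T.apply([1,0,0]); cur=np.arctan2(tx[1],tx[0])
    out=[np.round(sh,4)]
    if yawx is not None:
        best=None
        d=(yawx-cur+np.pi/2)%np.pi-np.pi/2
        for dd in (d,d-np.pi if d>0 else d+np.pi):
            Z=R.from_euler('z',cur+dd); G=R.from_matrix(np.c_[Z.apply([1,0,0]),Z.apply([0,-1,0]),[0,0,-1]])
            out.append((np.round((T.inv()*G).as_rotvec()/2,4),'yaw d',round(dd,3)))
    print('t',round(s["time"],2),'tcp',np.round(p,4),'yaw',round(cur,4),'F',np.round(s["ft_force"],1),'w',round(s["width"],4),'j7',round(s["joint_positions"][6],2)); print(*out)
E
python3 - <<'E'
from h import *
import os
for n in("scene","top"):
    snap(n,n+"1")
crop("top1",155,95,260,200,3,"c1")
crop("scene1",150,150,270,150,2.9,"c2")
E
```

```text
(no output)
```

View pics/c1.png

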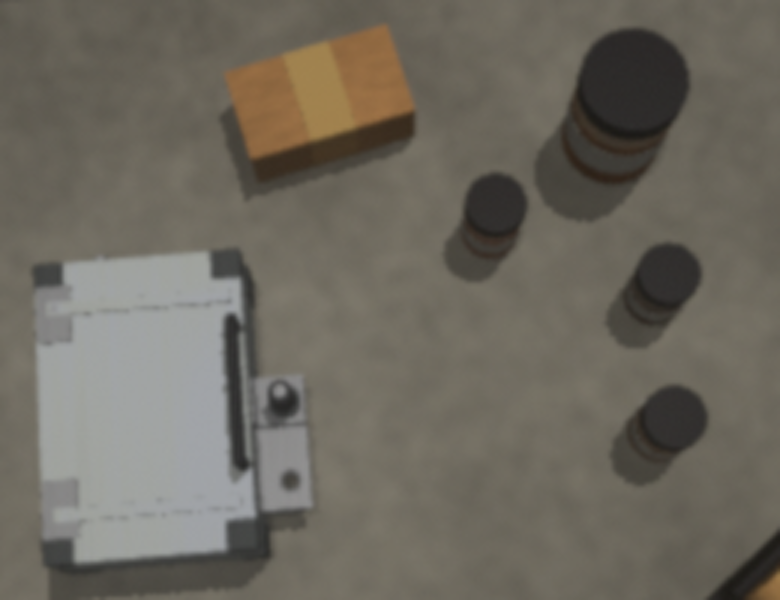

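Run:
```python
from h import *
from scipy.optimize import least_squares
f="top1"; px=lambda x,y:((x+.5)/3-.5+155,(y+.5)/3-.5+95)
obs=[((-.083,0,.15),(236,392)),((-.118,.07,.06),(290,480)),((-.118,0,.124),(281,390)),((.09,-.131,.115),(35,265)),((-.09,-.131,.115),(240,251)),((.09,.131,.115),(45,566)),((-.09,.131,.115),(266,552))]
P=[bp(f,*px(*o),p[2]) for p,o in obs]
def res(C): return np.ravel([(case_pt(C,p[0])-q)[:2] for p,q in zip(obs,P)])
s=least_squares(res,[.35,.1,1.57],loss='soft_l1',f_scale=.003); print(s.x, np.round(s.fun.reshape(-1,2)*1000,1))
for n,xy in(("A",(495,204)),("B",(668,273)),("D",(674,418))): print(n,bp(f,*px(*xy),.092))
print('big',bp(f,*px(633,80),.15),'bar dir',bp(f,*px(231,318),.15)-bp(f,*px(241,466),.15))
C=s.x
for n,p in(("lock",(-.118,0,.06)),("park",(-.118,.07,.06)),("bar",(-.083,0,.15)),("hinge",(.09,0,.06))):
  w=case_pt(C,p); print(n,np.round(w,4),'r',np.hypot(*w[:2]))
b=case_pt(C,(-.118,0,.068)); go([b[0],b[1],.2],C[2]+np.pi/2)
```

```text
[0.5173907  0.15409581 1.50324146] [[ 1.9 -0.9]
 [-1.6 -1.4]
 [-1.4  0.3]
 [-1.5 -0.2]
 [ 0.8 -0.1]
 [-0.7 -0.4]
 [ 3.6  5.4]]
A [ 0.65696673 -0.17631579  0.092     ]
B [ 0.57013584 -0.31870373  0.092     ]
D [ 0.44042675 -0.29910961  0.092     ]
big [ 0.73327682 -0.30785816  0.15      ] bar dir [ 0.12618341 -0.0078419   0.        ]
lock [0.5094 0.0364 0.06  ] r 0.5107215789087121
park [0.4396 0.0411 0.06  ] r 0.4415012289480637
bar [0.5118 0.0713 0.15  ] r 0.5167285856989942
hinge [0.5235 0.2439 0.06  ] r 0.5774939409632441
t 0.2 tcp [ 0.1599 -0.604   0.2221] yaw -1.312 F [0.6 0.3 0.2] w 0.0869 j7 -0.09
[-0.5295 -0.5018  0.0225] (array([-2.000e-04,  3.000e-04, -6.222e-01]), 'yaw d', np.float64(1.244)) (array([4.000e-04, 3.000e-04, 9.486e-01]), 'yaw d', np.float64(-1.897))
```

View pics/c2.png

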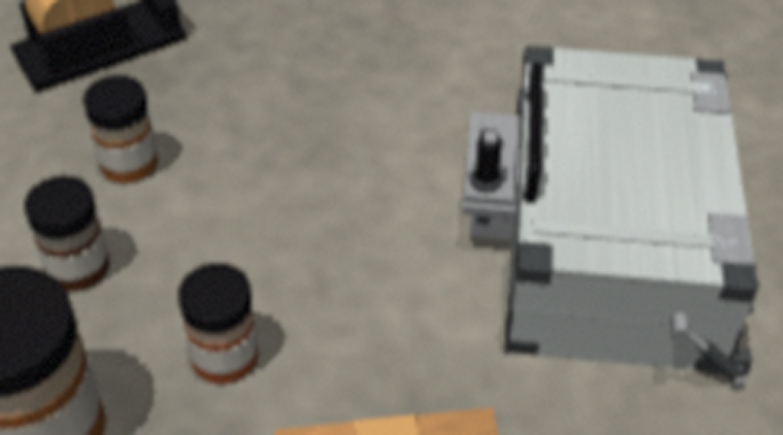

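```bash
python3 -m crank '[{"x":-0.028,"y":-0.026,"az":-0.062,"claw":-1},{"x":-0.056,"y":-0.052,"az":-0.124,"claw":-1},{"x":-0.084,"y":-0.078,"az":-0.186,"claw":-1},{"x":-0.112,"y":-0.104,"az":-0.248,"claw":-1},{"x":-0.14,"y":-0.13,"az":-0.31,"claw":-1}]' 40
python3 - <<'E'
from h import *
C=(.5174,.1541,1.5032); b=case_pt(C,(-.118,0,0)); go([b[0],b[1],.2],C[2]+np.pi/2)
E
```

```text
t 0.2 tcp [ 0.1599 -0.604   0.2221] yaw -1.312 F [0.6 0.3 0.2] w 0.0869 j7 -0.09
[-0.5295 -0.5018  0.0225] (array([-2.000e-04,  3.000e-04, -6.222e-01]), 'yaw d', np.float64(1.244)) (array([4.000e-04, 3.000e-04, 9.486e-01]), 'yaw d', np.float64(-1.897))schema error: expected keys x, y, z, ax, ay, az, claw
```

```bash
python3 -m crank '[{"x":-0.028,"y":-0.026,"z":0,"ax":0,"ay":0,"az":-0.062,"claw":-1},{"x":-0.056,"y":-0.052,"z":0,"ax":0,"ay":0,"az":-0.124,"claw":-1},{"x":-0.084,"y":-0.078,"z":0,"ax":0,"ay":0,"az":-0.186,"claw":-1},{"x":-0.112,"y":-0.104,"z":0,"ax":0,"ay":0,"az":-0.248,"claw":-1},{"x":-0.14,"y":-0.13,"z":0,"ax":0,"ay":0,"az":-0.31,"claw":-1}]' 40
python3 - <<'E'
from h import *
C=(.5174,.1541,1.5032); b=case_pt(C,(-.118,0,0)); go([b[0],b[1],.2],C[2]+np.pi/2)
E
```

```text
time: 0.62
ee_pos: [0.2503, -0.4338, 0.2224]
eef_rot: [0.942, -0.336, -0.0, 0.0]
ft_force: [0.6, 0.5, 0.3]
width: 0.0875
t 0.62 tcp [ 0.2503 -0.4338  0.2224] yaw -0.6859 F [0.6 0.5 0.3] w 0.0875 j7 0.26
[-0.0973 -0.528   0.0222] (array([ 1.000e-04,  1.000e-04, -3.092e-01]), 'yaw d', np.float64(0.618)) (array([ 1.0000e-04, -2.0000e-04,  1.2616e+00]), 'yaw d', np.float64(-2.523))
```

```bash
python3 -m crank '[{"x":-0.008,"y":-0.036,"z":0,"ax":0,"ay":0,"az":-0.062,"claw":-1},{"x":-0.016,"y":-0.072,"z":0,"ax":0,"ay":0,"az":-0.124,"claw":-1},{"x":-0.024,"y":-0.108,"z":0,"ax":0,"ay":0,"az":-0.186,"claw":-1},{"x":-0.032,"y":-0.144,"z":0,"ax":0,"ay":0,"az":-0.248,"claw":-1},{"x":-0.036,"y":-0.18,"z":0,"ax":0,"ay":0,"az":-0.309,"claw":-1}]' 40
python3 - <<'E'
from h import *
C=(.5174,.1541,1.5032); b=case_pt(C,(-.118,0,0)); go([b[0],b[1],.2],C[2]+np.pi/2)
E
```

```text
time: 1.03
ee_pos: [0.337, -0.2722, 0.2226]
eef_rot: [0.999, -0.034, -0.0, 0.0]
ft_force: [1.2, -0.0, 0.6]
width: 0.0869
t 1.03 tcp [ 0.337  -0.2722  0.2226] yaw -0.0681 F [ 1.2 -0.   0.6] w 0.0869 j7 0.54
[ 0.151  -0.3196  0.0224] (array([ 0.0003,  0.0001, -0.0003]), 'yaw d', np.float64(0.001)) (array([ 1.0000e-04, -5.0000e-04,  1.5705e+00]), 'yaw d', np.float64(-3.141))
```

```bash
python3 -m crank '[{"x":0.016,"y":-0.034,"z":0,"ax":0,"ay":0,"az":0,"claw":-1},{"x":0.032,"y":-0.068,"z":0,"ax":0,"ay":0,"az":0,"claw":-1},{"x":0.048,"y":-0.102,"z":0,"ax":0,"ay":0,"az":0,"claw":-1},{"x":0.064,"y":-0.136,"z":0,"ax":0,"ay":0,"az":0,"claw":-1},{"x":0.08,"y":-0.17,"z":0,"ax":0,"ay":0,"az":0,"claw":-1}]' 40
python3 -m crank '[{"x":0.016,"y":-0.034,"z":0,"ax":0,"ay":0,"az":0,"claw":-1},{"x":0.032,"y":-0.068,"z":0,"ax":0,"ay":0,"az":0,"claw":-1},{"x":0.048,"y":-0.102,"z":0,"ax":0,"ay":0,"az":0,"claw":-1},{"x":0.064,"y":-0.13,"z":0,"ax":0,"ay":0,"az":0,"claw":-1},{"x":0.071,"y":-0.15,"z":0,"ax":0,"ay":0,"az":0,"claw":-1}]' 40
python3 - <<'E'
from h import *
c=snap("wrist","w1")
C=(.5174,.1541,1.5032); b=case_pt(C,(-.118,0,0)); go([b[0],b[1],.0915],C[2]+np.pi/2)
print(c["eye"], r.read_state()["ee_pos"])
for p in [(-.118,0,.124),(-.118,.07,.06),(-.083,0,.15)]: print(pj("w1",case_pt(C,p)))
E
```

```text
time: 1.45
ee_pos: [0.4297, -0.1087, 0.2227]
eef_rot: [0.999, -0.037, 0.0, 0.0]
ft_force: [0.7, -0.7, 0.1]
width: 0.0868
time: 1.87
ee_pos: [0.5124, 0.0369, 0.2226]
eef_rot: [0.999, -0.036, 0.0, -0.001]
ft_force: [0.4, 0.3, 0.2]
width: 0.0868
t 1.92 tcp [0.5126 0.0404 0.2226] yaw -0.0686 F [-1.6  2.6 -0.4] w 0.0866 j7 -0.33
[-0.003   0.0046  0.1311] (array([-0.0015, -0.0004, -0.0005]), 'yaw d', np.float64(0.001)) (array([-6.0000e-04,  2.4000e-03,  1.5703e+00]), 'yaw d', np.float64(-3.141))
[0.51694233 0.10205518 0.38572084] [0.51260838 0.04037351 0.22259016]
[[279.75900814 209.31570192]]
[[217.68411374 195.59547542]]
[[279.11426107 174.62818011]]
```

View pics/w1.png

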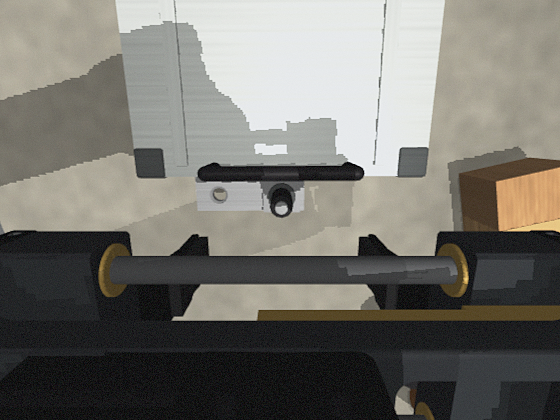

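```bash
python3 -m crank '[{"x":-0.002,"y":0.003,"z":0.025,"ax":0,"ay":0,"az":0,"claw":-0.3},{"x":-0.002,"y":0.003,"z":0.05,"ax":0,"ay":0,"az":0,"claw":-0.3},{"x":-0.002,"y":0.003,"z":0.06,"ax":0,"ay":0,"az":0,"claw":-0.3},{"x":-0.002,"y":0.003,"z":0.06,"ax":0,"ay":0,"az":0,"claw":-0.3},{"x":-0.002,"y":0.003,"z":0.06,"ax":0,"ay":0,"az":0,"claw":-0.3}]' 40
python3 - <<'E'
from h import *
C=(.5174,.1541,1.5032); b=case_pt(C,(-.118,0,0)); go([b[0],b[1],.093],C[2]+np.pi/2)
E
```

```text
time: 2.33
ee_pos: [0.509, 0.031, 0.163]
eef_rot: [0.999, -0.037, -0.0, -0.0]
ft_force: [1.0, -0.3, 0.0]
width: 0.0622
t 2.33 tcp [0.509 0.031 0.163] yaw -0.0741 F [ 1.  -0.3  0. ] w 0.0622 j7 -0.35
[ 0.0001 -0.0053  0.07  ] (array([-0.0001,  0.0002, -0.0033]), 'yaw d', np.float64(0.007)) (array([3.0000e-04, 1.0000e-04, 1.5675e+00]), 'yaw d', np.float64(-3.135))
```

```bash
python3 -m crank '[{"x":0,"y":-0.004,"z":0.02,"ax":0,"ay":0,"az":-0.003,"claw":-0.3},{"x":0,"y":-0.0045,"z":0.04,"ax":0,"ay":0,"az":-0.003,"claw":-0.3},{"x":0,"y":-0.0045,"z":0.06,"ax":0,"ay":0,"az":-0.003,"claw":-0.3},{"x":0,"y":-0.0045,"z":0.07,"ax":0,"ay":0,"az":-0.003,"claw":-0.3},{"x":0,"y":-0.0045,"z":0.07,"ax":0,"ay":0,"az":-0.003,"claw":-0.3}]' 40
python3 -m crank '[{"x":0,"y":0,"z":0,"ax":0,"ay":0,"az":0,"claw":0.3},{"x":0,"y":0,"z":0,"ax":0,"ay":0,"az":0,"claw":0.6},{"x":0,"y":0,"z":0,"ax":0,"ay":0,"az":0,"claw":1},{"x":0,"y":0,"z":0,"ax":0,"ay":0,"az":0,"claw":1},{"x":0,"y":0,"z":0,"ax":0,"ay":0,"az":0,"claw":1}]' 40
python3 -m crank '[{"x":0,"y":0,"z":0,"ax":0,"ay":0,"az":0,"claw":1},{"x":0,"y":0,"z":0,"ax":0,"ay":0,"az":0,"claw":1},{"x":0,"y":0,"z":0,"ax":0,"ay":0,"az":0,"claw":1},{"x":0,"y":0,"z":0,"ax":0,"ay":0,"az":0,"claw":1},{"x":0,"y":0,"z":0,"ax":0,"ay":0,"az":0,"claw":1}]' 40
```

```text
time: 2.75
ee_pos: [0.5088, 0.0353, 0.0918]
eef_rot: [0.999, -0.034, -0.001, 0.0]
ft_force: [-1.6, -0.5, 0.4]
width: 0.0566
time: 3.17
ee_pos: [0.5097, 0.0355, 0.0932]
eef_rot: [0.999, -0.034, 0.001, 0.0]
ft_force: [0.0, 0.4, -0.9]
width: 0.0313
time: 3.58
ee_pos: [0.5097, 0.0355, 0.0928]
eef_rot: [0.999, -0.034, 0.0, 0.0]
ft_force: [0.6, -0.7, 4.0]
width: 0.0214
```

```bash
python3 -m crank '[{"x":0,"y":0,"z":-0.005,"ax":0,"ay":0,"az":0,"claw":1},{"x":0,"y":0,"z":-0.01,"ax":0,"ay":0,"az":0,"claw":1},{"x":0,"y":0,"z":-0.015,"ax":0,"ay":0,"az":0,"claw":1},{"x":0,"y":0,"z":-0.02,"ax":0,"ay":0,"az":0,"claw":1},{"x":0,"y":0,"z":-0.025,"ax":0,"ay":0,"az":0,"claw":1}]' 40
python3 -m crank '[{"x":0,"y":0,"z":-0.008,"ax":0,"ay":0,"az":0,"claw":1},{"x":0,"y":0,"z":-0.016,"ax":0,"ay":0,"az":0,"claw":1},{"x":0,"y":0,"z":-0.024,"ax":0,"ay":0,"az":0,"claw":1},{"x":0,"y":0,"z":-0.03,"ax":0,"ay":0,"az":0,"claw":1},{"x":0,"y":0,"z":-0.03,"ax":0,"ay":0,"az":0,"claw":1}]' 40
python3 - <<'E'
from h import *
snap("wrist","w2")
C=(.5174,.1541,1.5032); b=np.array([.5097,.0355,0])+case_pt((0,0,C[2]),(0,.07,0)); go([b[0],b[1],.1328],C[2]+np.pi/2)
E
```

```text
time: 4.0
ee_pos: [0.509, 0.0357, 0.1182]
eef_rot: [0.999, -0.034, -0.0, 0.0]
ft_force: [0.2, -0.1, -1.4]
width: 0.0209
time: 4.42
ee_pos: [0.5101, 0.0357, 0.1491]
eef_rot: [0.999, -0.034, 0.001, 0.0]
ft_force: [0.7, -0.3, -1.4]
width: 0.0211
t 4.47 tcp [0.5097 0.0355 0.1483] yaw -0.0682 F [ 0.4  0.6 -1.1] w 0.021 j7 -0.37
[-0.07    0.0001  0.0154] (array([ 0.0001, -0.0007, -0.0003]), 'yaw d', np.float64(0.001)) (array([-1.0000e-03, -2.0000e-04,  1.5705e+00]), 'yaw d', np.float64(-3.141))
```

View pics/w2.png

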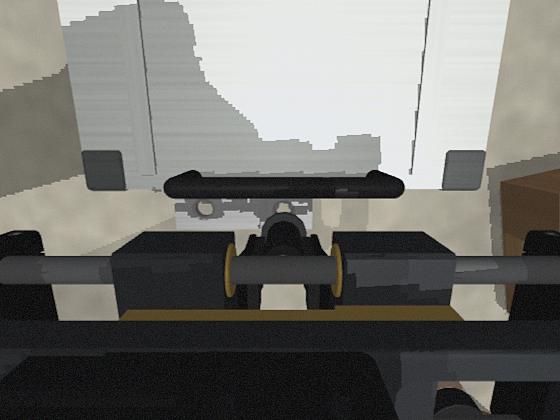

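```bash
python3 - <<'E'
from h import *
C=(.5174,.1541,1.5032)
print(pj("w2",[case_pt(C,(-.118,.07,.06)),case_pt(C,(-.118,0,.068)),case_pt(C,(-.083,-.054,.15)),case_pt(C,(-.083,.054,.15))]), bp("w2",205,209,.06),bp("w2",282,208,.068), case_pt(C,(-.118,.07,.06)))
crop("w2",170,190,150,50,5,"c3")
E
python3 -m crank '[{"x":-0.02,"y":0,"z":0,"ax":0,"ay":0,"az":0,"claw":1},{"x":-0.04,"y":0,"z":0,"ax":0,"ay":0,"az":0,"claw":1},{"x":-0.06,"y":0,"z":0,"ax":0,"ay":0,"az":0,"claw":1},{"x":-0.07,"y":0,"z":0,"ax":0,"ay":0,"az":0,"claw":1},{"x":-0.07,"y":0,"z":0,"ax":0,"ay":0,"az":0,"claw":1}]' 40
```

```text
[[202.13545326 210.36333683]
 [282.04370114 212.61372465]
 [379.25904855 189.44979243]
 [184.23985283 189.65089732]] [0.44225446 0.04214862 0.06      ] [0.50967166 0.04040525 0.068     ] [0.43958957 0.04109762 0.06      ]
time: 4.88
ee_pos: [0.4376, 0.0402, 0.1471]
eef_rot: [0.999, -0.034, -0.001, 0.001]
ft_force: [0.0, -0.8, -0.9]
width: 0.0207
```

View pics/c3.png

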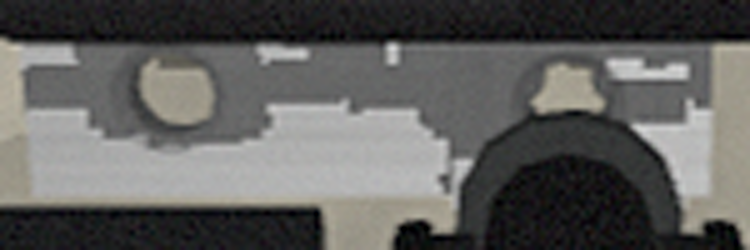

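Run:
```python
from h import *
go([.4405,.0408,.118],1.5032+np.pi/2)
```

```text
t 4.88 tcp [0.4376 0.0402 0.1471] yaw -0.0677 F [ 0.  -0.8 -0.9] w 0.0207 j7 -0.27
[ 0.0029 -0.0009  0.0291] (array([ 0.0009,  0.0005, -0.0001]), 'yaw d', np.float64(0.0)) (array([ 7.0000e-04, -1.5000e-03,  1.5707e+00]), 'yaw d', np.float64(-3.141))
```

```bash
python3 -m crank '[{"x":0.001,"y":-0.0005,"z":0.01,"ax":0,"ay":0,"az":0,"claw":1},{"x":0.001,"y":-0.0005,"z":0.02,"ax":0,"ay":0,"az":0,"claw":1},{"x":0.001,"y":-0.0005,"z":0.026,"ax":0,"ay":0,"az":0,"claw":1},{"x":0.001,"y":-0.0005,"z":0.03,"ax":0,"ay":0,"az":0,"claw":1},{"x":0.001,"y":-0.0005,"z":0.034,"ax":0,"ay":0,"az":0,"claw":1}]' 40
python3 -m crank '[{"x":0,"y":0,"z":0.003,"ax":0,"ay":0,"az":0,"claw":1},{"x":0,"y":0,"z":0.006,"ax":0,"ay":0,"az":0,"claw":1},{"x":0,"y":0,"z":0.009,"ax":0,"ay":0,"az":0,"claw":1},{"x":0,"y":0,"z":0.012,"ax":0,"ay":0,"az":0,"claw":1},{"x":0,"y":0,"z":0.012,"ax":0,"ay":0,"az":0,"claw":1}]' 40
```

```text
time: 5.3
ee_pos: [0.4404, 0.041, 0.1125]
eef_rot: [0.999, -0.034, -0.001, -0.0]
ft_force: [-0.4, 0.4, -0.8]
width: 0.0209
time: 5.72
ee_pos: [0.4403, 0.0407, 0.1011]
eef_rot: [0.999, -0.034, -0.0, 0.0]
ft_force: [0.4, -0.3, -1.0]
width: 0.021
```

```bash
python3 -m crank '[{"x":0,"y":0,"z":0.004,"ax":0,"ay":0,"az":0,"claw":1},{"x":0,"y":0,"z":0.008,"ax":0,"ay":0,"az":0,"claw":1},{"x":0,"y":0,"z":0.012,"ax":0,"ay":0,"az":0,"claw":1},{"x":0,"y":0,"z":0.015,"ax":0,"ay":0,"az":0,"claw":1},{"x":0,"y":0,"z":0.0155,"ax":0,"ay":0,"az":0,"claw":1}]' 40
python3 -m crank '[{"x":0,"y":0,"z":0,"ax":0,"ay":0,"az":0,"claw":0.3},{"x":0,"y":0,"z":0,"ax":0,"ay":0,"az":0,"claw":0.1},{"x":0,"y":0,"z":0,"ax":0,"ay":0,"az":0,"claw":0},{"x":0,"y":0,"z":0,"ax":0,"ay":0,"az":0,"claw":0},{"x":0,"y":0,"z":0,"ax":0,"ay":0,"az":0,"claw":0}]' 40
python3 -m crank '[{"x":0,"y":0,"z":-0.02,"ax":0,"ay":0,"az":0,"claw":0},{"x":0,"y":0,"z":-0.05,"ax":0,"ay":0,"az":0,"claw":0},{"x":0,"y":0,"z":-0.08,"ax":0,"ay":0,"az":0,"claw":0},{"x":0,"y":0,"z":-0.11,"ax":0,"ay":0,"az":0,"claw":0},{"x":0,"y":0,"z":-0.11,"ax":0,"ay":0,"az":0,"claw":0}]' 40
python3 - <<'E'
from h import *
C=(.5174,.1541,1.5032); b=case_pt(C,(-.083,0,0)); go([b[0],b[1],.22],C[2])
print(r.read_state()["joint_positions"])
E
```

```text
time: 6.13
ee_pos: [0.4403, 0.0408, 0.0855]
eef_rot: [0.999, -0.034, -0.0, -0.0]
ft_force: [-1.2, 1.1, 0.6]
width: 0.0211
time: 6.55
ee_pos: [0.4406, 0.0408, 0.0862]
eef_rot: [0.999, -0.034, 0.0, 0.0]
ft_force: [-0.4, 0.0, -0.1]
width: 0.0415
time: 6.97
ee_pos: [0.4431, 0.0413, 0.2013]
eef_rot: [0.999, -0.034, 0.004, 0.0]
ft_force: [1.4, 0.4, -0.1]
width: 0.0437
t 6.97 tcp [0.4431 0.0413 0.2013] yaw -0.0677 F [ 1.4  0.4 -0.1] w 0.0437 j7 -0.23
[ 0.0666 -0.0346 -0.0182] (array([-0.0028, -0.0032,  0.7853]), 'yaw d', np.float64(-1.571)) (array([ 0.0032, -0.0028, -0.7855]), 'yaw d', np.float64(1.571))
[ 0.68289263 -0.02568663 -0.85095096  1.90740314 -0.01793584  1.24377859
 -0.2299961 ]
```

```bash
python3 -m crank '[{"x":0.014,"y":-0.007,"z":-0.004,"ax":0,"ay":0,"az":-0.053,"claw":0},{"x":0.028,"y":-0.014,"z":-0.008,"ax":0,"ay":0,"az":-0.106,"claw":0},{"x":0.042,"y":-0.021,"z":-0.012,"ax":0,"ay":0,"az":-0.159,"claw":0},{"x":0.056,"y":-0.028,"z":-0.016,"ax":0,"ay":0,"az":-0.212,"claw":0},{"x":0.069,"y":-0.035,"z":-0.02,"ax":0,"ay":0,"az":-0.265,"claw":0}]' 40
python3 -m crank '[{"x":0,"y":0,"z":0,"ax":0,"ay":0,"az":-0.053,"claw":0},{"x":0,"y":0,"z":0,"ax":0,"ay":0,"az":-0.106,"claw":0},{"x":0,"y":0,"z":0,"ax":0,"ay":0,"az":-0.159,"claw":0},{"x":0,"y":0,"z":0,"ax":0,"ay":0,"az":-0.212,"claw":0},{"x":0,"y":0,"z":0,"ax":0,"ay":0,"az":-0.265,"claw":0}]' 40
python3 -m crank '[{"x":0,"y":0,"z":0,"ax":0,"ay":0,"az":-0.053,"claw":0},{"x":0,"y":0,"z":0,"ax":0,"ay":0,"az":-0.106,"claw":0},{"x":0,"y":0,"z":0,"ax":0,"ay":0,"az":-0.159,"claw":0},{"x":0,"y":0,"z":0,"ax":0,"ay":0,"az":-0.212,"claw":0},{"x":0,"y":0,"z":0,"ax":0,"ay":0,"az":-0.255,"claw":0}]' 40
python3 - <<'E'
from h import *
snap("top","t2");snap("wrist","w3")
crop("top1",155,130,260,100,3,"c1b")
C=(.5174,.1541,1.5032); b=case_pt(C,(-.083,0,0)); go([b[0],b[1],.1313],C[2])
print(np.round(r.read_state()["joint_positions"],2))
E
```

```text
time: 7.38
ee_pos: [0.5125, 0.0711, 0.2159]
eef_rot: [0.973, 0.231, 0.0, 0.0]
ft_force: [0.1, 0.2, -1.0]
width: 0.0436
time: 7.8
ee_pos: [0.5116, 0.071, 0.2156]
eef_rot: [0.878, 0.478, -0.0, -0.0]
ft_force: [-0.1, -0.2, 0.2]
width: 0.043
time: 8.22
ee_pos: [0.5117, 0.071, 0.2157]
eef_rot: [0.729, 0.684, -0.0, -0.0]
ft_force: [-0.3, -0.2, 0.1]
width: 0.0434
t 8.32 tcp [0.5117 0.0709 0.2157] yaw 1.5035 F [ 0.7 -0.6 -0.9] w 0.044 j7 1.12
[0.0004 0.0001 0.0844] (array([-0.0001, -0.    ,  0.0002]), 'yaw d', np.float64(-0.0)) (array([ 1.0000e-04, -2.0000e-04, -1.5706e+00]), 'yaw d', np.float64(3.141))
[ 0.71  0.23 -1.05  1.71  0.21  1.32  1.12]
```

View pics/w3.png

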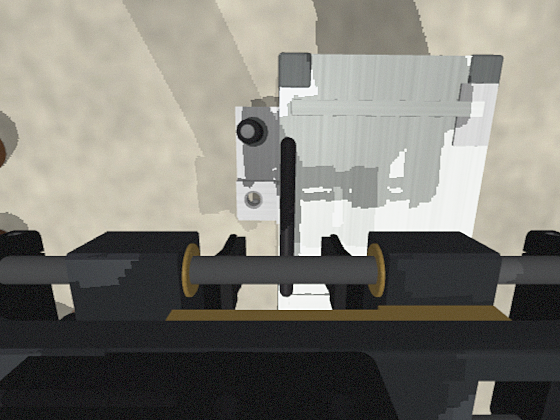

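```bash
python3 -m crank '[{"x":0,"y":0,"z":0.02,"ax":0,"ay":0,"az":0,"claw":0},{"x":0,"y":0,"z":0.045,"ax":0,"ay":0,"az":0,"claw":0},{"x":0,"y":0,"z":0.07,"ax":0,"ay":0,"az":0,"claw":0},{"x":0,"y":0,"z":0.084,"ax":0,"ay":0,"az":0,"claw":0},{"x":0,"y":0,"z":0.084,"ax":0,"ay":0,"az":0,"claw":0}]' 40
python3 -m crank '[{"x":0,"y":0,"z":0,"ax":0,"ay":0,"az":0,"claw":0.5},{"x":0,"y":0,"z":0,"ax":0,"ay":0,"az":0,"claw":1},{"x":0,"y":0,"z":0,"ax":0,"ay":0,"az":0,"claw":1},{"x":0,"y":0,"z":0,"ax":0,"ay":0,"az":0,"claw":1},{"x":0,"y":0,"z":0,"ax":0,"ay":0,"az":0,"claw":1}]' 40
python3 -m crank '[{"x":0,"y":0,"z":0,"ax":0,"ay":0,"az":0,"claw":1},{"x":0,"y":0,"z":0,"ax":0,"ay":0,"az":0,"claw":1},{"x":0,"y":0,"z":0,"ax":0,"ay":0,"az":0,"claw":1},{"x":0,"y":0,"z":0,"ax":0,"ay":0,"az":0,"claw":1},{"x":0,"y":0,"z":0,"ax":0,"ay":0,"az":0,"claw":1}]' 40
cat >> h.py <<'E'
H0=None
def bar(th,tcp0,yaw=1.5032):
    """grasp point on arc from shut TCP tcp0 (tool down)"""
    u=np.array([np.cos(yaw),np.sin(yaw)]) # case +x in world
    a=np.array([-.173,.090]); c,s=np.cos(th),np.sin(th)
    # +th: -x -> +z -> +x (clockwise in x,z)
    b=np.array([c*a[0]+s*a[1], -s*a[0]+c*a[1]]); d=b-a
    g0=np.array(tcp0)+[0,0,.0187]
    return g0+[u[0]*d[0],u[1]*d[0],d[1]]
def lidrow(th,phi,tcp0,yaw=1.5032):
    """target TCP pose: grasp on bar, tool tilted phi toward case +x; tool x along case +x, y along world of case -y"""
    base=R.from_matrix(np.c_[[np.cos(yaw),np.sin(yaw),0],[np.sin(yaw),-np.cos(yaw),0],[0,0,-1.]])
    T=base*R.from_rotvec([0,-phi,0]); return bar(th,tcp0,yaw)+T.apply([0,0,.0187]),T
def call(th0,ph0,ths,phs,tcp0):
    p0,T0=lidrow(th0,ph0,tcp0)
    for th,ph in zip(ths,phs):
        p,T=lidrow(th,ph,tcp0); d=T0.inv().apply(p-p0); w=(T0.inv()*T).as_rotvec()/2
        print('x %.4f y %.4f z %.4f ay %.4f | th %.2f'%(d[0],d[1],d[2],w[1],th))
    print()
E
python3 - <<'E'
from h import *
s=r.read_state(); t0=np.array(s["ee_pos"]); print(t0,s["ft_force"])
th=np.linspace(0,1.65,31); ph=np.clip(th*.5,0,.8)
for i in range(0,30,5): call(th[i],ph[i],th[i+1:i+6],ph[i+1:i+6],t0)
E
```

```text
time: 8.73
ee_pos: [0.5099, 0.0705, 0.129]
eef_rot: [0.732, 0.681, -0.002, -0.002]
ft_force: [-0.9, -0.3, -0.4]
width: 0.0432
time: 9.15
ee_pos: [0.5122, 0.071, 0.1328]
eef_rot: [0.731, 0.682, 0.0, 0.001]
ft_force: [-0.4, 0.7, -0.9]
width: 0.0178
time: 9.57
ee_pos: [0.5124, 0.0739, 0.1328]
eef_rot: [0.73, 0.683, 0.002, -0.001]
ft_force: [3.1, 9.6, -3.3]
width: 0.0104
[0.51235153 0.07392121 0.13280381] [ 3.10437325  9.64264436 -3.32620309]
x 0.0047 y -0.0000 z -0.0094 ay -0.0137 | th 0.06
x 0.0099 y -0.0000 z -0.0185 ay -0.0275 | th 0.11
x 0.0156 y -0.0000 z -0.0273 ay -0.0413 | th 0.17
x 0.0218 y -0.0000 z -0.0357 ay -0.0550 | th 0.22
x 0.0284 y 0.0000 z -0.0438 ay -0.0688 | th 0.28

x 0.0059 y -0.0000 z -0.0086 ay -0.0138 | th 0.33
x 0.0123 y -0.0000 z -0.0168 ay -0.0275 | th 0.39
x 0.0192 y -0.0000 z -0.0247 ay -0.0413 | th 0.44
x 0.0264 y -0.0000 z -0.0321 ay -0.0550 | th 0.49
x 0.0341 y 0.0000 z -0.0391 ay -0.0687 | th 0.55

x 0.0070 y 0.0000 z -0.0076 ay -0.0138 | th 0.60
x 0.0145 y -0.0000 z -0.0148 ay -0.0275 | th 0.66
x 0.0223 y 0.0000 z -0.0216 ay -0.0413 | th 0.71
x 0.0305 y -0.0000 z -0.0279 ay -0.0550 | th 0.77
x 0.0391 y 0.0000 z -0.0337 ay -0.0688 | th 0.82

x 0.0080 y -0.0000 z -0.0065 ay -0.0138 | th 0.88
x 0.0164 y 0.0000 z -0.0125 ay -0.0275 | th 0.94
x 0.0251 y -0.0000 z -0.0181 ay -0.0413 | th 0.99
x 0.0340 y -0.0000 z -0.0232 ay -0.0550 | th 1.04
x 0.0433 y -0.0000 z -0.0277 ay -0.0688 | th 1.10

x 0.0088 y 0.0000 z -0.0053 ay -0.0138 | th 1.16
x 0.0179 y -0.0000 z -0.0100 ay -0.0275 | th 1.21
x 0.0273 y -0.0000 z -0.0143 ay -0.0412 | th 1.26
x 0.0368 y 0.0000 z -0.0180 ay -0.0550 | th 1.32
x 0.0466 y -0.0000 z -0.0212 ay -0.0687 | th 1.38

x 0.0095 y 0.0000 z -0.0039 ay -0.0137 | th 1.43
x 0.0191 y 0.0000 z -0.0074 ay -0.0275 | th 1.49
x 0.0290 y 0.0000 z -0.0102 ay -0.0413 | th 1.54
x 0.0389 y 0.0000 z -0.0125 ay -0.0550 | th 1.59
x 0.0495 y 0.0000 z -0.0142 ay -0.0563 | th 1.65
```

```bash
python3 -m crank '[{"x":0.001,"y":0,"z":0,"ax":0,"ay":0,"az":0,"claw":1},{"x":0.002,"y":0,"z":0,"ax":0,"ay":0,"az":0,"claw":1},{"x":0.003,"y":0,"z":0,"ax":0,"ay":0,"az":0,"claw":1},{"x":0.003,"y":0,"z":0,"ax":0,"ay":0,"az":0,"claw":1},{"x":0.003,"y":0,"z":0,"ax":0,"ay":0,"az":0,"claw":1}]' 40
python3 - <<'E'
from h import *
go([.51,.074,.13],1.5032)
E
```

```text
time: 9.98
ee_pos: [0.5124, 0.0739, 0.1327]
eef_rot: [0.731, 0.682, 0.0, 0.0]
ft_force: [-1.5, 0.6, 5.9]
width: 0.0107
t 9.98 tcp [0.5124 0.0739 0.1327] yaw 1.5017 F [-1.5  0.6  5.9] w 0.0107 j7 1.04
[-0.0001 -0.0024  0.0027] (array([ 0.0005,  0.0002, -0.0008]), 'yaw d', np.float64(0.002)) (array([ 3.00e-04, -8.00e-04,  1.57e+00]), 'yaw d', np.float64(-3.14))
```

```bash
python3 -m crank '[{"x":0.0047,"y":0,"z":-0.0094,"ax":0,"ay":-0.0137,"az":0,"claw":1},{"x":0.0099,"y":0,"z":-0.0185,"ax":0,"ay":-0.0275,"az":0,"claw":1},{"x":0.0156,"y":0,"z":-0.0273,"ax":0,"ay":-0.0413,"az":0,"claw":1},{"x":0.0218,"y":0,"z":-0.0357,"ax":0,"ay":-0.055,"az":0,"claw":1},{"x":0.0284,"y":0,"z":-0.0438,"ax":0,"ay":-0.0688,"az":0,"claw":1}]' 50
python3 -m crank '[{"x":0.0059,"y":0,"z":-0.0086,"ax":0,"ay":-0.0138,"az":0,"claw":1},{"x":0.0123,"y":0,"z":-0.0168,"ax":0,"ay":-0.0275,"az":0,"claw":1},{"x":0.0192,"y":0,"z":-0.0247,"ax":0,"ay":-0.0413,"az":0,"claw":1},{"x":0.0264,"y":0,"z":-0.0321,"ax":0,"ay":-0.055,"az":0,"claw":1},{"x":0.0341,"y":0,"z":-0.0391,"ax":0,"ay":-0.0687,"az":0,"claw":1}]' 50
python3 - <<'E'
from h import *
s=r.read_state();print(np.round(s["joint_positions"],2),s["ft_force"],s["torque"])
t0=[.5124,.0739,.1317]; p,T=lidrow(.55,.275,t0); print(p,s["ee_pos"],T.as_quat(),s["eef_rot"])
E
```

```text
time: 10.4
ee_pos: [0.5141, 0.1009, 0.1753]
eef_rot: [0.73, 0.68, -0.051, 0.048]
ft_force: [5.1, -1.5, -12.0]
width: 0.0106
time: 10.82
ee_pos: [0.5167, 0.1386, 0.2096]
eef_rot: [0.725, 0.674, -0.103, 0.095]
ft_force: [1.1, -6.7, -3.2]
width: 0.0108
[ 0.28  0.39 -0.97  1.6   0.52  1.54  0.73] [ 1.14588012 -6.65173345 -3.24580326] [-1.11634457 -0.262332    0.07614015]
[0.51695774 0.14122308 0.20955475] [0.51666719 0.1385655  0.20962613] [ 0.72370176  0.67636408 -0.10014088  0.09359062] [ 0.72490847  0.6744422  -0.10282571  0.09519614]
```

```bash
python3 -m crank '[{"x":0.007,"y":0,"z":-0.0076,"ax":0,"ay":-0.0138,"az":0,"claw":1},{"x":0.0145,"y":0,"z":-0.0148,"ax":0,"ay":-0.0275,"az":0,"claw":1},{"x":0.0223,"y":0,"z":-0.0216,"ax":0,"ay":-0.0413,"az":0,"claw":1},{"x":0.0305,"y":0,"z":-0.0279,"ax":0,"ay":-0.055,"az":0,"claw":1},{"x":0.0391,"y":0,"z":-0.0337,"ax":0,"ay":-0.0688,"az":0,"claw":1}]' 50
python3 -m crank '[{"x":0.008,"y":0,"z":-0.0065,"ax":0,"ay":-0.0138,"az":0,"claw":1},{"x":0.0164,"y":0,"z":-0.0125,"ax":0,"ay":-0.0275,"az":0,"claw":1},{"x":0.0251,"y":0,"z":-0.0181,"ax":0,"ay":-0.0413,"az":0,"claw":1},{"x":0.034,"y":0,"z":-0.0232,"ax":0,"ay":-0.055,"az":0,"claw":1},{"x":0.0433,"y":0,"z":-0.0277,"ax":0,"ay":-0.0688,"az":0,"claw":1}]' 50
python3 - <<'E'
from h import *
s=r.read_state();print(np.round(s["joint_positions"],2),s["ft_force"],s["torque"])
t0=[.5124,.0739,.1317]; p,T=lidrow(1.1,.55,t0); print(p,s["ee_pos"],T.as_quat(),s["eef_rot"])
E
```

```text
time: 11.23
ee_pos: [0.5199, 0.1851, 0.2329]
eef_rot: [0.716, 0.666, -0.153, 0.142]
ft_force: [-3.3, -8.5, 8.2]
width: 0.0108
time: 11.65
ee_pos: [0.5235, 0.2371, 0.2424]
eef_rot: [0.704, 0.655, -0.2, 0.188]
ft_force: [-4.4, -3.9, 17.8]
width: 0.0107
[-0.17  0.63 -0.88  1.3   0.74  1.92  0.51] [-4.40457463 -3.90420742 17.84606003] [-2.47135063  0.61733678 -0.38119142]
[0.52354235 0.23848555 0.23946032] [0.52347166 0.23713465 0.24244907] [ 0.70314526  0.65715219 -0.19839146  0.18541458] [ 0.70425394  0.65476516 -0.20011304  0.18778643]
```

Run:
```python
from h import *
t0=[.5124,.0739,.1317]
th=np.linspace(1.1,1.5,11); 
for i in range(0,10,5): call(th[i],.55,th[i+1:i+6],[.55]*5,t0)
print(R.from_rotvec([0,.55,0]).apply([0,0,-.003]))
```

```text
x 0.0068 y 0.0000 z -0.0039 ay 0.0000 | th 1.14
x 0.0137 y 0.0000 z -0.0075 ay 0.0000 | th 1.18
x 0.0207 y 0.0000 z -0.0108 ay 0.0000 | th 1.22
x 0.0279 y 0.0000 z -0.0139 ay 0.0000 | th 1.26
x 0.0352 y -0.0000 z -0.0166 ay 0.0000 | th 1.30

x 0.0074 y -0.0000 z -0.0025 ay 0.0000 | th 1.34
x 0.0149 y 0.0000 z -0.0046 ay 0.0000 | th 1.38
x 0.0225 y -0.0000 z -0.0065 ay 0.0000 | th 1.42
x 0.0301 y -0.0000 z -0.0080 ay 0.0000 | th 1.46
x 0.0378 y -0.0000 z -0.0093 ay 0.0000 | th 1.50

[-0.00156806  0.         -0.00255757]
```

```bash
python3 -m crank '[{"x":0.006,"y":0,"z":-0.005,"ax":0,"ay":0,"az":0,"claw":1},{"x":0.0124,"y":0,"z":-0.0096,"ax":0,"ay":0,"az":0,"claw":1},{"x":0.0192,"y":0,"z":-0.0133,"ax":0,"ay":0,"az":0,"claw":1},{"x":0.0264,"y":0,"z":-0.0164,"ax":0,"ay":0,"az":0,"claw":1},{"x":0.0336,"y":0,"z":-0.0192,"ax":0,"ay":0,"az":0,"claw":1}]' 50
python3 -m crank '[{"x":0.0074,"y":0,"z":-0.0025,"ax":0,"ay":0,"az":0,"claw":1},{"x":0.0149,"y":0,"z":-0.0046,"ax":0,"ay":0,"az":0,"claw":1},{"x":0.0225,"y":0,"z":-0.0065,"ax":0,"ay":0,"az":0,"claw":1},{"x":0.0301,"y":0,"z":-0.008,"ax":0,"ay":0,"az":0,"claw":1},{"x":0.0378,"y":0,"z":-0.0093,"ax":0,"ay":0,"az":0,"claw":1}]' 50
python3 - <<'E'
from h import *
s=r.read_state();print(np.round(s["joint_positions"],2),s["ft_force"],s["torque"])
t0=[.5124,.0739,.1317]; p,T=lidrow(1.5,.55,t0); print(p,s["ee_pos"],T.as_quat(),s["eef_rot"])
E
```

```text
time: 12.07
ee_pos: [0.5264, 0.2772, 0.239]
eef_rot: [0.704, 0.656, -0.199, 0.186]
ft_force: [3.2, -1.3, 4.7]
width: 0.0107
time: 12.48
ee_pos: [0.529, 0.3148, 0.2263]
eef_rot: [0.704, 0.657, -0.198, 0.186]
ft_force: [4.9, -3.0, -4.1]
width: 0.0104
[-0.33  0.75 -0.84  1.14  0.77  1.97  0.46] [ 4.92526953 -3.0421822  -4.12799321] [ 0.28029446 -1.06500727  0.5963741 ]
[0.52866229 0.31411292 0.22339077] [0.52895015 0.31476604 0.22625067] [ 0.70314526  0.65715219 -0.19839146  0.18541458] [ 0.70372071  0.65651585 -0.19834411  0.18553629]
```

```bash
python3 - <<'E'
from h import *
t0=[.5124,.0739,.1317]
th=np.linspace(1.5,1.6,6); call(1.5,.55,th[1:],[.55]*5,t0)
E
python3 -m crank '[{"x":0.0039,"y":0,"z":-0.0006,"ax":0,"ay":0,"az":0,"claw":1},{"x":0.0078,"y":0,"z":-0.001,"ax":0,"ay":0,"az":0,"claw":1},{"x":0.0117,"y":0,"z":-0.0013,"ax":0,"ay":0,"az":0,"claw":1},{"x":0.0156,"y":0,"z":-0.0016,"ax":0,"ay":0,"az":0,"claw":1},{"x":0.0195,"y":0,"z":-0.0018,"ax":0,"ay":0,"az":0,"claw":1}]' 50
python3 -m crank '[{"x":0,"y":0,"z":0,"ax":0,"ay":0,"az":0,"claw":0.7},{"x":0,"y":0,"z":0,"ax":0,"ay":0,"az":0,"claw":0.6},{"x":0,"y":0,"z":0,"ax":0,"ay":0,"az":0,"claw":0.53},{"x":0,"y":0,"z":0,"ax":0,"ay":0,"az":0,"claw":0.53},{"x":0,"y":0,"z":0,"ax":0,"ay":0,"az":0,"claw":0.53}]' 20
```

```text
x 0.0039 y 0.0000 z -0.0005 ay 0.0000 | th 1.52
x 0.0077 y 0.0000 z -0.0009 ay 0.0000 | th 1.54
x 0.0116 y 0.0000 z -0.0013 ay 0.0000 | th 1.56
x 0.0155 y 0.0000 z -0.0016 ay 0.0000 | th 1.58
x 0.0194 y 0.0000 z -0.0018 ay 0.0000 | th 1.60

time: 12.9
ee_pos: [0.5301, 0.3321, 0.2172]
eef_rot: [0.704, 0.657, -0.199, 0.185]
ft_force: [4.4, -1.9, -2.2]
width: 0.0104
time: 13.32
ee_pos: [0.5293, 0.332, 0.2175]
eef_rot: [0.703, 0.657, -0.199, 0.185]
ft_force: [1.0, 1.8, -2.3]
width: 0.0198
```

```bash
python3 -m crank '[{"x":0.004,"y":0,"z":0,"ax":0,"ay":0,"az":0,"claw":0.53},{"x":0.008,"y":0,"z":0,"ax":0,"ay":0,"az":0,"claw":0.53},{"x":0.012,"y":0,"z":-0.001,"ax":0,"ay":0,"az":0,"claw":0.53},{"x":0.014,"y":0,"z":-0.002,"ax":0,"ay":0,"az":0,"claw":0.53},{"x":0.014,"y":0,"z":-0.002,"ax":0,"ay":0,"az":0,"claw":0.5}]' 20
python3 -m crank '[{"x":0.002,"y":0,"z":-0.01,"ax":0,"ay":0,"az":0,"claw":0.5},{"x":0.002,"y":0,"z":-0.02,"ax":0,"ay":0,"az":0,"claw":0.5},{"x":0.002,"y":0,"z":-0.035,"ax":0,"ay":0,"az":0,"claw":0.5},{"x":0.002,"y":0,"z":-0.055,"ax":0,"ay":0,"az":0,"claw":0.5},{"x":0.002,"y":0,"z":-0.08,"ax":0,"ay":0,"az":0,"claw":0.5}]' 20
python3 - <<'E'
from h import *
snap("scene","s2")
s=r.read_state();print(np.round(s["joint_positions"],2),s["ft_force"],s["ee_pos"])
E
```

```text
time: 13.73
ee_pos: [0.5303, 0.3456, 0.2119]
eef_rot: [0.703, 0.657, -0.199, 0.185]
ft_force: [-0.4, 1.9, -5.7]
width: 0.0212
time: 14.15
ee_pos: [0.5336, 0.384, 0.2735]
eef_rot: [0.704, 0.656, -0.2, 0.185]
ft_force: [-1.0, 0.0, -2.2]
width: 0.0219
[-0.64  0.77 -0.49  0.86  0.62  2.05  0.57] [ 2.19513922 -0.71064728  1.20265863] [0.53445707 0.38466437 0.2766872 ]
```

View pics/s2.png

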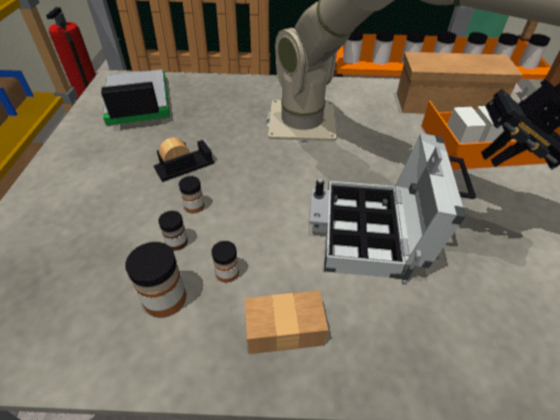

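```bash
python3 -m crank '[{"x":-0.005,"y":0,"z":-0.018,"ax":0,"ay":0.02,"az":0,"claw":0.5},{"x":-0.015,"y":0,"z":-0.036,"ax":0,"ay":0.06,"az":0,"claw":0.5},{"x":-0.025,"y":0,"z":-0.054,"ax":0,"ay":0.11,"az":0,"claw":0.5},{"x":-0.036,"y":0,"z":-0.072,"ax":0,"ay":0.16,"az":0,"claw":0.5},{"x":-0.047,"y":0,"z":-0.09,"ax":0,"ay":0.21,"az":0,"claw":0.5}]' 20
python3 - <<'E'
from h import *
s=r.read_state();print(np.round(s["joint_positions"],2)); go([.55,.1,.4],1.5032+np.pi/2)
E
```

```text
time: 14.62
ee_pos: [0.5333, 0.3921, 0.3768]
eef_rot: [0.729, 0.681, -0.046, 0.043]
ft_force: [0.9, -1.7, 0.0]
width: 0.0217
[-0.41  0.54 -0.62  0.93  0.38  1.86  0.62]
t 14.62 tcp [0.5333 0.3921 0.3768] yaw 1.5023 F [ 0.9 -1.7  0. ] w 0.0217 j7 0.62
[-0.2909  0.0367  0.0132] (array([0.0491, 0.0494, 0.7838]), 'yaw d', np.float64(-1.57)) (array([-0.0494,  0.0491, -0.7847]), 'yaw d', np.float64(1.572))
```

```bash
python3 -m crank '[{"x":-0.02,"y":0,"z":-0.01,"ax":0,"ay":0.03,"az":0,"claw":0},{"x":-0.06,"y":0,"z":-0.02,"ax":0,"ay":0.063,"az":0,"claw":0},{"x":-0.1,"y":0.01,"z":-0.02,"ax":0,"ay":0.063,"az":0,"claw":-0.5},{"x":-0.14,"y":0.02,"z":-0.02,"ax":0,"ay":0.063,"az":0,"claw":-1},{"x":-0.18,"y":0.03,"z":-0.02,"ax":0,"ay":0.063,"az":0,"claw":-1}]' 20
python3 -m crank '[{"x":-0.03,"y":0.01,"z":0,"ax":0,"ay":0,"az":0.053,"claw":-1},{"x":-0.06,"y":0.02,"z":0,"ax":0,"ay":0,"az":0.106,"claw":-1},{"x":-0.09,"y":0.03,"z":0,"ax":0,"ay":0,"az":0.159,"claw":-1},{"x":-0.12,"y":0.03,"z":0,"ax":0,"ay":0,"az":0.212,"claw":-1},{"x":-0.15,"y":0.03,"z":0,"ax":0,"ay":0,"az":0.265,"claw":-1}]' 20
python3 - <<'E'
from h import *
snap("top","t3")
s=r.read_state();print(np.round(s["joint_positions"],2)); go([.57,-.10,.25],1.5032+np.pi/2)
E
```

```text
time: 15.03
ee_pos: [0.5509, 0.2121, 0.4194]
eef_rot: [0.731, 0.682, -0.002, 0.002]
ft_force: [0.6, 0.1, 0.1]
width: 0.0471
time: 15.45
ee_pos: [0.5707, 0.0612, 0.4191]
eef_rot: [0.885, 0.465, -0.002, 0.003]
ft_force: [1.3, -0.3, 0.9]
width: 0.0802
[ 0.19  0.23 -0.48  1.2   0.12  1.74  0.7 ]
t 15.5 tcp [0.5712 0.0542 0.4197] yaw 0.9509 F [ 2.4 -4.5  0.6] w 0.0833 j7 0.7
[-0.1248  0.0878  0.1712] (array([0.0046, 0.0025, 0.5092]), 'yaw d', np.float64(-1.018)) (array([-0.0029,  0.0053, -1.0615]), 'yaw d', np.float64(2.123))
```

```bash
python3 -m crank '[{"x":-0.024,"y":0.018,"z":0.02,"ax":0,"ay":0,"az":0.051,"claw":-1},{"x":-0.048,"y":0.036,"z":0.04,"ax":0,"ay":0,"az":0.102,"claw":-1},{"x":-0.072,"y":0.054,"z":0.06,"ax":0,"ay":0,"az":0.153,"claw":-1},{"x":-0.096,"y":0.072,"z":0.08,"ax":0,"ay":0,"az":0.204,"claw":-1},{"x":-0.12,"y":0.09,"z":0.1,"ax":0,"ay":0,"az":0.255,"claw":-1}]' 20
python3 - <<'E'
from h import *
s=r.read_state();print(np.round(s["joint_positions"],2)); go([.657,-.176,.2],1.5032+np.pi/2)
import cv2
a=cv2.imread("pics/top1.png");b=cv2.imread("pics/t3.png")
for n,p in(("A",(.657,-.176)),("B",(.570,-.319)),("D",(.440,-.299))):
  u=pj("top1",[p+(.05,)])[0].astype(int); sl=np.s_[u[1]-25:u[1]+25,u[0]-25:u[0]+25]
  print(n,cv2.absdiff(a[sl],b[sl]).mean())
E
```

```text
time: 15.92
ee_pos: [0.5772, -0.0887, 0.3196]
eef_rot: [0.974, 0.227, -0.001, 0.003]
ft_force: [0.1, -1.4, 0.2]
width: 0.087
[ 0.35  0.23 -0.34  1.4   0.08  1.53  0.47]
t 15.92 tcp [ 0.5772 -0.0887  0.3196] yaw 0.4581 F [ 0.1 -1.4  0.2] w 0.087 j7 0.47
[0.0334 0.1128 0.1201] (array([0.0035, 0.0011, 0.2629]), 'yaw d', np.float64(-0.526)) (array([-0.0015,  0.0047, -1.3079]), 'yaw d', np.float64(2.616))
A 2.373466666666667
B 2.4633333333333334
D 2.494
```

```bash
python3 -m crank '[{"x":0.007,"y":0.023,"z":0.023,"ax":0.001,"ay":0,"az":0.053,"claw":-1},{"x":0.014,"y":0.046,"z":0.046,"ax":0.001,"ay":0,"az":0.106,"claw":-1},{"x":0.021,"y":0.069,"z":0.069,"ax":0.002,"ay":0,"az":0.159,"claw":-1},{"x":0.028,"y":0.092,"z":0.092,"ax":0.003,"ay":0,"az":0.212,"claw":-1},{"x":0.033,"y":0.113,"z":0.115,"ax":0.003,"ay":0.001,"az":0.263,"claw":-1}]' 20
python3 - <<'E'
from h import *
snap("wrist","w4")
go([.657,-.176,.062],1.5032+np.pi/2)
print(pj("w4",[(.657,-.176,.092),(.657,-.204,.092)]))
E
```

```text
time: 16.33
ee_pos: [0.6581, -0.1755, 0.2045]
eef_rot: [0.999, -0.034, -0.0, -0.0]
ft_force: [0.1, 0.6, 0.2]
width: 0.0869
t 16.38 tcp [ 0.6572 -0.1792  0.1982] yaw -0.0794 F [-4.5 -1.8 -5.9] w 0.0871 j7 0.05
[ 0.0005 -0.0032  0.1362] (array([ 0.0002,  0.0033, -0.0059]), 'yaw d', np.float64(0.012)) (array([ 5.1000e-03, -4.0000e-04,  1.5649e+00]), 'yaw d', np.float64(-3.13))
[[281.92591477 205.44905968]
 [283.92035547 233.26534734]]
```

View pics/w4.png

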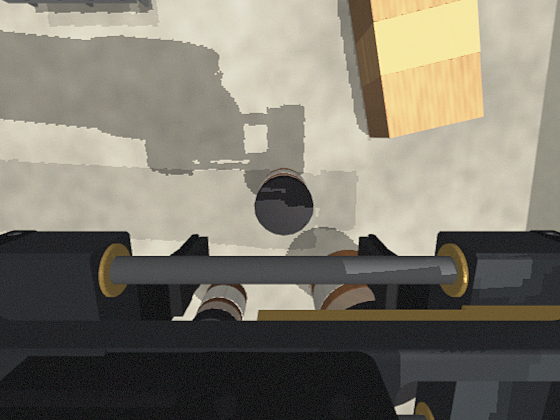

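```bash
python3 -m crank '[{"x":0,"y":-0.001,"z":0.025,"ax":0,"ay":0,"az":0,"claw":-1},{"x":0,"y":-0.001,"z":0.05,"ax":0,"ay":0,"az":0,"claw":-1},{"x":0,"y":-0.001,"z":0.08,"ax":0,"ay":0,"az":0,"claw":-1},{"x":0,"y":-0.001,"z":0.11,"ax":0,"ay":0,"az":0,"claw":-1},{"x":0,"y":-0.001,"z":0.12,"ax":0,"ay":0,"az":0,"claw":-1}]' 20
python3 -m crank '[{"x":0,"y":0,"z":0.01,"ax":0,"ay":0,"az":0,"claw":-1},{"x":0,"y":0,"z":0.0185,"ax":0,"ay":0,"az":0,"claw":-1},{"x":0,"y":0,"z":0.0185,"ax":0,"ay":0,"az":0,"claw":0},{"x":0,"y":0,"z":0.0185,"ax":0,"ay":0,"az":0,"claw":0.5},{"x":0,"y":0,"z":0.0185,"ax":0,"ay":0,"az":0,"claw":1}]' 20
python3 - <<'E'
from h import *
go([.657,-.176,.062],1.5032+np.pi/2)
E
```

```text
time: 16.8
ee_pos: [0.655, -0.1729, 0.0809]
eef_rot: [0.999, -0.031, -0.003, -0.001]
ft_force: [-0.2, 0.6, -0.8]
width: 0.0868
time: 17.22
ee_pos: [0.658, -0.1748, 0.0679]
eef_rot: [0.999, -0.032, 0.0, 0.0]
ft_force: [0.2, -0.3, 0.4]
width: 0.0743
t 17.22 tcp [ 0.658  -0.1748  0.0679] yaw -0.0649 F [ 0.2 -0.3  0.4] w 0.0743 j7 0.04
[-0.0009  0.0013  0.0059] (array([ 0.0004, -0.0004,  0.0013]), 'yaw d', np.float64(-0.003)) (array([ 6.0000e-04,  7.0000e-04, -1.5695e+00]), 'yaw d', np.float64(3.139))
```

```bash
python3 -m crank '[{"x":0,"y":0.001,"z":0.005,"ax":0,"ay":0,"az":0,"claw":-0.65},{"x":0,"y":0.001,"z":0.005,"ax":0,"ay":0,"az":0,"claw":-0.5},{"x":0,"y":0.001,"z":0.005,"ax":0,"ay":0,"az":0,"claw":0},{"x":0,"y":0.001,"z":0.005,"ax":0,"ay":0,"az":0,"claw":0.5},{"x":0,"y":0.001,"z":0.005,"ax":0,"ay":0,"az":0,"claw":1}]' 25
python3 -m crank '[{"x":0,"y":0,"z":0,"ax":0,"ay":0,"az":0,"claw":1},{"x":0,"y":0,"z":0,"ax":0,"ay":0,"az":0,"claw":1},{"x":0,"y":0,"z":0,"ax":0,"ay":0,"az":0,"claw":1},{"x":0,"y":0,"z":0,"ax":0,"ay":0,"az":0,"claw":1},{"x":0,"y":0,"z":0,"ax":0,"ay":0,"az":0,"claw":1}]' 25
python3 - <<'E'
from h import *
C=(.5174,.1568,1.5032); b=case_pt(C,(-.042,-.084,0)); go([b[0],b[1],.24],1.5032+np.pi/2)
E
```

```text
time: 17.63
ee_pos: [0.6574, -0.1756, 0.0615]
eef_rot: [0.999, -0.032, -0.0, 0.0]
ft_force: [1.6, -0.1, 1.1]
width: 0.0561
time: 18.05
ee_pos: [0.6574, -0.1757, 0.0616]
eef_rot: [0.999, -0.032, -0.0, 0.0]
ft_force: [3.8, -0.0, 1.3]
width: 0.0562
t 18.05 tcp [ 0.6574 -0.1757  0.0616] yaw -0.065 F [ 3.8 -0.   1.3] w 0.0562 j7 0.04
[-0.0775 -0.2804 -0.1786] (array([0.0003, 0.0003, 0.0013]), 'yaw d', np.float64(-0.003)) (array([-4.0000e-04,  5.0000e-04, -1.5695e+00]), 'yaw d', np.float64(3.139))
```

```bash
python3 -m crank '[{"x":0,"y":0,"z":-0.01,"ax":0,"ay":0,"az":0.001,"claw":1},{"x":0,"y":0,"z":-0.03,"ax":0,"ay":0,"az":0.001,"claw":1},{"x":0,"y":0,"z":-0.06,"ax":0,"ay":0,"az":0.001,"claw":1},{"x":0,"y":0,"z":-0.095,"ax":0,"ay":0,"az":0.001,"claw":1},{"x":-0.005,"y":-0.015,"z":-0.125,"ax":0,"ay":0,"az":0.001,"claw":1}]' 25
python3 -m crank '[{"x":-0.009,"y":-0.03,"z":0,"ax":0,"ay":0,"az":0,"claw":1},{"x":-0.018,"y":-0.065,"z":0,"ax":0,"ay":0,"az":0,"claw":1},{"x":-0.028,"y":-0.1,"z":0,"ax":0,"ay":0,"az":0,"claw":1},{"x":-0.037,"y":-0.135,"z":0,"ax":0,"ay":0,"az":0,"claw":1},{"x":-0.045,"y":-0.165,"z":0,"ax":0,"ay":0,"az":0,"claw":1}]' 25
python3 -m crank '[{"x":-0.008,"y":-0.03,"z":0,"ax":0,"ay":0,"az":0,"claw":1},{"x":-0.016,"y":-0.055,"z":0,"ax":0,"ay":0,"az":0,"claw":1},{"x":-0.024,"y":-0.08,"z":0,"ax":0,"ay":0,"az":0,"claw":1},{"x":-0.0275,"y":-0.1,"z":0,"ax":0,"ay":0,"az":0,"claw":1},{"x":-0.0275,"y":-0.1,"z":0,"ax":0,"ay":0,"az":0,"claw":1}]' 25
python3 - <<'E'
from h import *
snap("wrist","w5"); snap("top","t4"); crop("top1",0,0,10,10,1,"x")
C=(.5174,.1568,1.5032); b=case_pt(C,(-.042,-.084,0)); go([b[0],b[1],.0656],1.5032+np.pi/2)
print(np.round(r.read_state()["joint_positions"],2))
# predicted insert / case rim corners in wrist view
print(pj("w5",[case_pt(C,p) for p in [(-.09,-.131,.06),(-.09,.131,.06),(.09,-.131,.06)]]), [np.round(pj("t3",case_pt(C,p)),1) for p in [(-.09,-.131,.06),(-.09,.131,.06),(.09,-.131,.06)]])
E
```

```text
time: 18.47
ee_pos: [0.652, -0.164, 0.1877]
eef_rot: [0.999, -0.036, -0.002, 0.001]
ft_force: [0.2, -0.3, -2.8]
width: 0.0562
time: 18.88
ee_pos: [0.6177, 0.01, 0.1862]
eef_rot: [0.999, -0.033, -0.002, 0.0]
ft_force: [1.3, 0.5, -3.0]
width: 0.0562
time: 19.3
ee_pos: [0.5964, 0.1149, 0.1862]
eef_rot: [1.0, -0.03, -0.002, -0.001]
ft_force: [-1.2, 0.5, -2.6]
width: 0.0559
t 19.4 tcp [0.5977 0.1096 0.186 ] yaw -0.0651 F [ 0.1 -1.  -3. ] w 0.0563 j7 -0.41
[0.0011 0.0002 0.1204] (array([0.0006, 0.0016, 0.0012]), 'yaw d', np.float64(-0.002)) (array([-2.5000e-03,  9.0000e-04, -1.5696e+00]), 'yaw d', np.float64(3.139))
[ 0.03  0.34 -0.35  1.54  0.12  1.28 -0.41]
[[330.56115288 252.32298467]
 [ 79.41108515 250.27350099]
 [339.86919487  64.16964296]] [array([[235.8, 183.6]]), array([[241.9, 279.1]]), array([[170.4, 188.9]])]
```

View pics/w5.png

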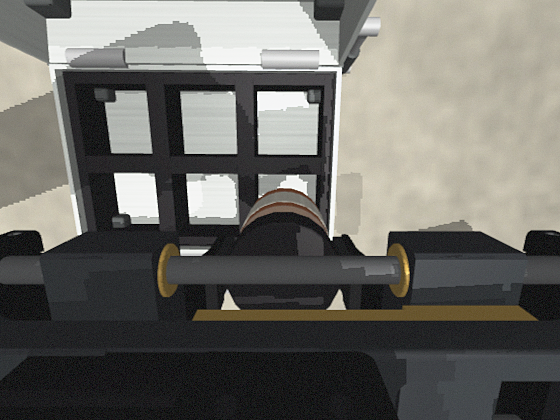

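```bash
python3 -m crank '[{"x":0.001,"y":0,"z":0.015,"ax":0,"ay":0,"az":0.001,"claw":1},{"x":0.001,"y":0,"z":0.035,"ax":0,"ay":0.001,"az":0.001,"claw":1},{"x":0.001,"y":0,"z":0.055,"ax":0,"ay":0.001,"az":0.001,"claw":1},{"x":0.001,"y":0,"z":0.075,"ax":0,"ay":0.001,"az":0.001,"claw":1},{"x":0.001,"y":0,"z":0.085,"ax":0,"ay":0.001,"az":0.001,"claw":1}]' 25
python3 -m crank '[{"x":0,"y":0,"z":0.007,"ax":0,"ay":0,"az":0,"claw":1},{"x":0,"y":0,"z":0.014,"ax":0,"ay":0,"az":0,"claw":1},{"x":0,"y":0,"z":0.02,"ax":0,"ay":0,"az":0,"claw":1},{"x":0,"y":0,"z":0.025,"ax":0,"ay":0,"az":0,"claw":1},{"x":0,"y":0,"z":0.028,"ax":0,"ay":0,"az":0,"claw":1}]' 25
python3 - <<'E'
from h import *
C=(.5174,.1568,1.5032); b=case_pt(C,(-.042,-.084,0)); go([b[0],b[1],.0656],1.5032+np.pi/2)
E
```

```text
time: 19.82
ee_pos: [0.5981, 0.1067, 0.0984]
eef_rot: [0.999, -0.035, -0.002, 0.001]
ft_force: [-0.6, 0.3, -4.2]
width: 0.0563
time: 20.23
ee_pos: [0.5996, 0.1088, 0.073]
eef_rot: [0.999, -0.035, 0.0, 0.0]
ft_force: [-0.3, 0.1, -2.9]
width: 0.0566
t 20.23 tcp [0.5996 0.1088 0.073 ] yaw -0.0691 F [-0.3  0.1 -2.9] w 0.0566 j7 -0.44
[-0.0013 -0.0004  0.0074] (array([ 0.0003, -0.0003, -0.0008]), 'yaw d', np.float64(0.002)) (array([-5.00e-04, -4.00e-04,  1.57e+00]), 'yaw d', np.float64(-3.14))
```

```bash
python3 -m crank '[{"x":0,"y":0,"z":0.002,"ax":0,"ay":0,"az":0,"claw":1},{"x":0,"y":0,"z":0.004,"ax":0,"ay":0,"az":0,"claw":1},{"x":0,"y":0,"z":0.0055,"ax":0,"ay":0,"az":0,"claw":1},{"x":0,"y":0,"z":0.0065,"ax":0,"ay":0,"az":0,"claw":1},{"x":0,"y":0,"z":0.007,"ax":0,"ay":0,"az":0,"claw":1}]' 25
python3 -m crank '[{"x":0,"y":0,"z":0.0005,"ax":0,"ay":0,"az":0,"claw":1},{"x":0,"y":0,"z":0.001,"ax":0,"ay":0,"az":0,"claw":1},{"x":0,"y":0,"z":0.001,"ax":0,"ay":0,"az":0,"claw":1},{"x":0,"y":0,"z":0.001,"ax":0,"ay":0,"az":0,"claw":1},{"x":0,"y":0,"z":0.001,"ax":0,"ay":0,"az":0,"claw":1}]' 25
```

```text
time: 20.65
ee_pos: [0.5995, 0.1089, 0.0662]
eef_rot: [0.999, -0.034, 0.0, 0.0]
ft_force: [0.0, -0.1, -2.7]
width: 0.0563
time: 21.07
ee_pos: [0.5997, 0.1089, 0.0655]
eef_rot: [0.999, -0.034, 0.0, 0.0]
ft_force: [0.2, 0.9, 1.1]
width: 0.0559
```

```bash
python3 -m crank '[{"x":0,"y":0,"z":0,"ax":0,"ay":0,"az":0,"claw":-0.4},{"x":0,"y":0,"z":0,"ax":0,"ay":0,"az":0,"claw":-0.55},{"x":0,"y":0,"z":0,"ax":0,"ay":0,"az":0,"claw":-0.55},{"x":0,"y":0,"z":-0.005,"ax":0,"ay":0,"az":0,"claw":-0.55},{"x":0,"y":0,"z":-0.02,"ax":0,"ay":0,"az":0,"claw":-0.55}]' 25
python3 -m crank '[{"x":0,"y":0.005,"z":-0.035,"ax":0,"ay":0,"az":0,"claw":-0.55},{"x":0,"y":0.025,"z":-0.07,"ax":0,"ay":0,"az":0,"claw":-0.7},{"x":0,"y":0.06,"z":-0.09,"ax":0,"ay":0,"az":0,"claw":-1},{"x":0,"y":0.1,"z":-0.1,"ax":0,"ay":0,"az":0,"claw":-1},{"x":0,"y":0.14,"z":-0.1,"ax":0,"ay":0,"az":0,"claw":-1}]' 25
python3 - <<'E'
from h import *
snap("top","t5")
go([.570,-.319,.2],1.5032+np.pi/2)
a=cv2.imread("pics/top1.png");b=cv2.imread("pics/t5.png")
for n,p in(("B",(.570,-.319)),("D",(.440,-.299))):
  u=pj("top1",[p+(.05,)])[0].astype(int); sl=np.s_[u[1]-25:u[1]+25,u[0]-25:u[0]+25]
  print(n,cv2.absdiff(a[sl],b[sl]).mean())
E
```

```text
time: 21.48
ee_pos: [0.5982, 0.1085, 0.0836]
eef_rot: [0.999, -0.034, -0.002, 0.001]
ft_force: [0.9, -0.4, 0.9]
width: 0.0671
time: 21.9
ee_pos: [0.591, -0.0317, 0.1892]
eef_rot: [0.999, -0.034, 0.003, 0.0]
ft_force: [1.1, 0.0, 0.1]
width: 0.0837
t 21.95 tcp [ 0.5898 -0.0429  0.1874] yaw -0.0783 F [ 0.4 -9.7 -0.7] w 0.085 j7 -0.15
[ 0.0019  0.2768 -0.011 ] (array([ 0.0028, -0.0019, -0.0054]), 'yaw d', np.float64(0.011)) (array([-0.003 , -0.0044,  1.5654]), 'yaw d', np.float64(-3.131))
B 5.7288
D 19.7176
```

Run:
```python
from h import *
crop("t5",155,95,260,200,3,"c5")
```

```text
(no output)
```

View pics/c5.png

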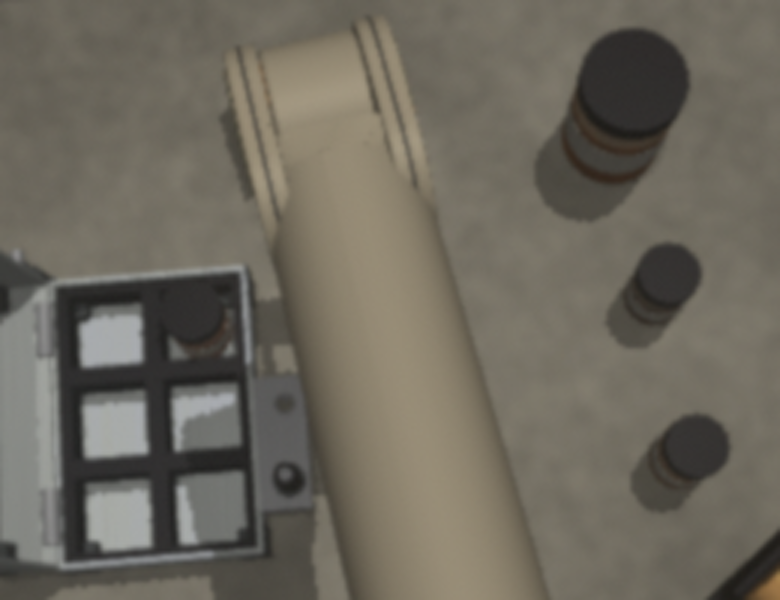

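Jar A stands in its well; jar D was knocked (cap now at crop (695,446)); B unchanged. Pin parked at (288,478).

```bash
python3 -m crank '[{"x":0,"y":0.03,"z":0,"ax":0,"ay":0,"az":0,"claw":-1},{"x":0,"y":0.06,"z":0,"ax":0,"ay":0,"az":0,"claw":-1},{"x":0,"y":0.09,"z":0,"ax":0,"ay":0,"az":0,"claw":-1},{"x":0,"y":0.12,"z":0,"ax":0,"ay":0,"az":0,"claw":-1},{"x":0,"y":0.145,"z":0,"ax":0,"ay":0,"az":0,"claw":-1}]' 25
python3 -m crank '[{"x":0,"y":0.03,"z":0,"ax":0,"ay":0,"az":0,"claw":-1},{"x":0,"y":0.06,"z":0,"ax":0,"ay":0,"az":0,"claw":-1},{"x":0,"y":0.09,"z":0,"ax":0,"ay":0,"az":0,"claw":-1},{"x":0,"y":0.12,"z":0,"ax":0,"ay":0,"az":0,"claw":-1},{"x":0,"y":0.138,"z":0,"ax":0,"ay":0,"az":0,"claw":-1}]' 25
python3 - <<'E'
from h import *
px=lambda x,y:((x+.5)/3-.5+155,(y+.5)/3-.5+95)
print('D',bp("t5",*px(695,446),.092),'B',bp("t5",*px(668,273),.092))
go([.570,-.319,.062],1.5032+np.pi/2)
print(np.round(r.read_state()["joint_positions"],2))
E
```

```text
time: 22.37
ee_pos: [0.5793, -0.1778, 0.1856]
eef_rot: [0.999, -0.035, 0.0, 0.001]
ft_force: [1.4, -0.4, 0.2]
width: 0.087
time: 22.78
ee_pos: [0.5691, -0.3169, 0.1855]
eef_rot: [0.999, -0.036, -0.0, 0.001]
ft_force: [0.2, -0.9, 0.1]
width: 0.0872
D [ 0.41339565 -0.31253101  0.092     ] B [ 0.57013584 -0.31870373  0.092     ]
t 22.78 tcp [ 0.5691 -0.3169  0.1855] yaw -0.0722 F [ 0.2 -0.9  0.1] w 0.0872 j7 0.32
[0.001  0.0018 0.1235] (array([ 0.001 ,  0.    , -0.0023]), 'yaw d', np.float64(0.005)) (array([ 0.    , -0.0016,  1.5685]), 'yaw d', np.float64(-3.137))
[ 0.54  0.41 -0.14  1.43  0.06  1.3   0.32]
```

```bash
python3 -m crank '[{"x":0.001,"y":0.001,"z":0.02,"ax":0,"ay":0,"az":-0.001,"claw":-1},{"x":0.001,"y":0.001,"z":0.045,"ax":0,"ay":0,"az":-0.001,"claw":-1},{"x":0.001,"y":0.001,"z":0.075,"ax":0,"ay":0,"az":-0.001,"claw":-1},{"x":0.001,"y":0.001,"z":0.1,"ax":0,"ay":0,"az":-0.001,"claw":-1},{"x":0.001,"y":0.001,"z":0.115,"ax":0,"ay":0,"az":-0.001,"claw":-1}]' 25
python3 -m crank '[{"x":0,"y":0,"z":0.005,"ax":0,"ay":0,"az":0,"claw":-1},{"x":0,"y":0,"z":0.0085,"ax":0,"ay":0,"az":0,"claw":-1},{"x":0,"y":0,"z":0.0085,"ax":0,"ay":0,"az":0,"claw":-0.8},{"x":0,"y":0,"z":0.0085,"ax":0,"ay":0,"az":0,"claw":-0.6},{"x":0,"y":0,"z":0.0085,"ax":0,"ay":0,"az":0,"claw":-0.45}]' 25
python3 -m crank '[{"x":0,"y":0,"z":0,"ax":0,"ay":0,"az":0,"claw":-0.3},{"x":0,"y":0,"z":0,"ax":0,"ay":0,"az":0,"claw":0.2},{"x":0,"y":0,"z":0,"ax":0,"ay":0,"az":0,"claw":1},{"x":0,"y":0,"z":0,"ax":0,"ay":0,"az":0,"claw":1},{"x":0,"y":0,"z":0,"ax":0,"ay":0,"az":0,"claw":1}]' 25
python3 - <<'E'
from h import *
C=(.5174,.1568,1.5032); b=case_pt(C,(-.042,0,0)); go([b[0],b[1],.24],1.5032+np.pi/2)
E
```

```text
time: 23.2
ee_pos: [0.57, -0.3134, 0.0674]
eef_rot: [0.999, -0.033, -0.001, -0.001]
ft_force: [-0.3, 0.1, 0.5]
width: 0.0871
time: 23.62
ee_pos: [0.572, -0.3146, 0.0634]
eef_rot: [0.999, -0.034, 0.001, 0.001]
ft_force: [0.1, -0.1, -0.4]
width: 0.0744
time: 24.03
ee_pos: [0.5714, -0.3144, 0.0624]
eef_rot: [0.999, -0.034, 0.0, 0.0]
ft_force: [-1.6, 0.4, 5.0]
width: 0.0562
t 24.03 tcp [ 0.5714 -0.3144  0.0624] yaw -0.0671 F [-1.6  0.4  5. ] w 0.0562 j7 0.31
[-0.0853 -0.4244 -0.178 ] (array([ 0.0005, -0.0005,  0.0002]), 'yaw d', np.float64(-0.0)) (array([ 7.0000e-04,  7.0000e-04, -1.5706e+00]), 'yaw d', np.float64(3.141))
```

```bash
python3 -m crank '[{"x":0,"y":0,"z":-0.01,"ax":0,"ay":0,"az":0,"claw":1},{"x":0,"y":0,"z":-0.03,"ax":0,"ay":0,"az":0,"claw":1},{"x":0,"y":0,"z":-0.06,"ax":0,"ay":0,"az":0,"claw":1},{"x":0,"y":0,"z":-0.095,"ax":0,"ay":0,"az":0,"claw":1},{"x":-0.004,"y":-0.018,"z":-0.125,"ax":0,"ay":0,"az":0,"claw":1}]' 25
python3 -m crank '[{"x":-0.007,"y":-0.036,"z":0,"ax":0,"ay":0,"az":0,"claw":1},{"x":-0.014,"y":-0.072,"z":0,"ax":0,"ay":0,"az":0,"claw":1},{"x":-0.021,"y":-0.108,"z":0,"ax":0,"ay":0,"az":0,"claw":1},{"x":-0.028,"y":-0.144,"z":0,"ax":0,"ay":0,"az":0,"claw":1},{"x":-0.036,"y":-0.18,"z":0,"ax":0,"ay":0,"az":0,"claw":1}]' 25
python3 -m crank '[{"x":-0.007,"y":-0.036,"z":0,"ax":0,"ay":0,"az":0,"claw":1},{"x":-0.014,"y":-0.072,"z":0,"ax":0,"ay":0,"az":0,"claw":1},{"x":-0.021,"y":-0.108,"z":0,"ax":0,"ay":0,"az":0,"claw":1},{"x":-0.028,"y":-0.144,"z":0,"ax":0,"ay":0,"az":0,"claw":1},{"x":-0.036,"y":-0.172,"z":0,"ax":0,"ay":0,"az":0,"claw":1}]' 25
python3 -m crank '[{"x":-0.005,"y":-0.025,"z":0,"ax":0,"ay":0,"az":0,"claw":1},{"x":-0.0095,"y":-0.048,"z":0,"ax":0,"ay":0,"az":0,"claw":1},{"x":-0.0095,"y":-0.058,"z":0,"ax":0,"ay":0,"az":0,"claw":1},{"x":-0.0095,"y":-0.058,"z":0,"ax":0,"ay":0,"az":0,"claw":1},{"x":-0.0095,"y":-0.058,"z":0,"ax":0,"ay":0,"az":0,"claw":1}]' 25
python3 - <<'E'
from h import *
C=(.5174,.1568,1.5032); b=case_pt(C,(-.042,0,0)); go([b[0],b[1]+.004,.0664],1.5032+np.pi/2)
E
```

```text
time: 24.45
ee_pos: [0.5673, -0.2995, 0.1887]
eef_rot: [0.999, -0.036, -0.0, 0.001]
ft_force: [0.1, -0.7, -3.0]
width: 0.0565
time: 24.87
ee_pos: [0.5438, -0.1122, 0.187]
eef_rot: [0.999, -0.033, 0.0, 0.0]
ft_force: [0.5, -0.9, -3.7]
width: 0.0562
time: 25.28
ee_pos: [0.5193, 0.0633, 0.1871]
eef_rot: [0.999, -0.032, 0.0, -0.0]
ft_force: [0.2, 0.2, -1.9]
width: 0.0563
time: 25.7
ee_pos: [0.5146, 0.1179, 0.1866]
eef_rot: [0.999, -0.033, 0.0, 0.001]
ft_force: [0.8, -1.2, -2.1]
width: 0.0561
t 25.7 tcp [0.5146 0.1179 0.1866] yaw -0.0667 F [ 0.8 -1.2 -2.1] w 0.0561 j7 -0.44
[-0.0002 -0.0011  0.1202] (array([ 0.0006, -0.0001,  0.0004]), 'yaw d', np.float64(-0.001)) (array([ 2.0000e-04,  9.0000e-04, -1.5704e+00]), 'yaw d', np.float64(3.141))
```

```bash
python3 -m crank '[{"x":0,"y":-0.001,"z":0.015,"ax":0,"ay":0,"az":0,"claw":1},{"x":0,"y":-0.001,"z":0.035,"ax":0,"ay":0,"az":0,"claw":1},{"x":0,"y":-0.001,"z":0.055,"ax":0,"ay":0,"az":0,"claw":1},{"x":0,"y":-0.001,"z":0.075,"ax":0,"ay":0,"az":0,"claw":1},{"x":0,"y":-0.001,"z":0.085,"ax":0,"ay":0,"az":0,"claw":1}]' 25
python3 -m crank '[{"x":0,"y":0,"z":0.007,"ax":0,"ay":0,"az":0,"claw":1},{"x":0,"y":0,"z":0.014,"ax":0,"ay":0,"az":0,"claw":1},{"x":0,"y":0,"z":0.02,"ax":0,"ay":0,"az":0,"claw":1},{"x":0,"y":0,"z":0.025,"ax":0,"ay":0,"az":0,"claw":1},{"x":0,"y":0,"z":0.028,"ax":0,"ay":0,"az":0,"claw":1}]' 25
python3 -m crank '[{"x":0,"y":0,"z":0.002,"ax":0,"ay":0,"az":0,"claw":1},{"x":0,"y":0,"z":0.004,"ax":0,"ay":0,"az":0,"claw":1},{"x":0,"y":0,"z":0.005,"ax":0,"ay":0,"az":0,"claw":1},{"x":0,"y":0,"z":0.0055,"ax":0,"ay":0,"az":0,"claw":1},{"x":0,"y":0,"z":0.006,"ax":0,"ay":0,"az":0,"claw":1}]' 25
```

```text
time: 26.12
ee_pos: [0.5139, 0.1169, 0.0992]
eef_rot: [0.999, -0.035, -0.001, 0.001]
ft_force: [0.6, -0.7, -3.5]
width: 0.0561
time: 26.53
ee_pos: [0.5148, 0.1194, 0.0735]
eef_rot: [0.999, -0.034, 0.0, 0.0]
ft_force: [0.2, -0.0, -2.1]
width: 0.0566
time: 26.95
ee_pos: [0.5148, 0.1196, 0.0678]
eef_rot: [0.999, -0.033, 0.0, 0.0]
ft_force: [-0.5, -0.2, -3.4]
width: 0.0562
```

```bash
python3 -m crank '[{"x":0,"y":0,"z":0.0005,"ax":0,"ay":0,"az":0,"claw":1},{"x":0,"y":0,"z":0.001,"ax":0,"ay":0,"az":0,"claw":1},{"x":0,"y":0,"z":0.0015,"ax":0,"ay":0,"az":0,"claw":1},{"x":0,"y":0,"z":0.0018,"ax":0,"ay":0,"az":0,"claw":1},{"x":0,"y":0,"z":0.002,"ax":0,"ay":0,"az":0,"claw":1}]' 25
python3 -m crank '[{"x":0,"y":0,"z":0,"ax":0,"ay":0,"az":0,"claw":-0.4},{"x":0,"y":0,"z":0,"ax":0,"ay":0,"az":0,"claw":-0.55},{"x":0,"y":0,"z":0,"ax":0,"ay":0,"az":0,"claw":-0.55},{"x":0,"y":0,"z":-0.005,"ax":0,"ay":0,"az":0,"claw":-0.55},{"x":0,"y":0,"z":-0.02,"ax":0,"ay":0,"az":0,"claw":-0.55}]' 25
python3 -m crank '[{"x":0,"y":0.005,"z":-0.035,"ax":0,"ay":0,"az":0,"claw":-0.55},{"x":0,"y":0.025,"z":-0.07,"ax":0,"ay":0,"az":0,"claw":-0.7},{"x":0,"y":0.06,"z":-0.09,"ax":0,"ay":0,"az":0,"claw":-1},{"x":0,"y":0.1,"z":-0.1,"ax":0,"ay":0,"az":0,"claw":-1},{"x":0,"y":0.14,"z":-0.1,"ax":0,"ay":0,"az":0,"claw":-1}]' 25
python3 - <<'E'
from h import *
snap("top","t6")
go([.4134,-.3125,.2],1.5032+np.pi/2)
a=cv2.imread("pics/t5.png");b=cv2.imread("pics/t6.png")
u=pj("top1",[(.413,-.313,.05)])[0].astype(int); sl=np.s_[u[1]-25:u[1]+25,u[0]-25:u[0]+25]
print(cv2.absdiff(a[sl],b[sl]).mean())
E
```

```text
time: 27.37
ee_pos: [0.5148, 0.1197, 0.0664]
eef_rot: [0.999, -0.033, 0.0, 0.0]
ft_force: [-4.3, -1.8, 9.0]
width: 0.0562
time: 27.78
ee_pos: [0.5134, 0.1191, 0.0843]
eef_rot: [0.999, -0.034, -0.001, 0.001]
ft_force: [-0.8, 0.2, -0.1]
width: 0.0672
time: 28.2
ee_pos: [0.5065, -0.0211, 0.1893]
eef_rot: [0.999, -0.033, 0.003, 0.0]
ft_force: [2.5, 0.3, -0.1]
width: 0.0839
t 28.25 tcp [ 0.5052 -0.0309  0.1876] yaw -0.0755 F [ 0.7 -9.1 -0.3] w 0.0851 j7 -0.14
[-0.0703  0.2878 -0.0114] (array([ 0.0021, -0.0017, -0.0039]), 'yaw d', np.float64(0.008)) (array([-0.0027, -0.0034,  1.5669]), 'yaw d', np.float64(-3.134))
0.5162666666666667
```

```bash
python3 -m crank '[{"x":-0.007,"y":0.03,"z":0,"ax":0,"ay":0,"az":0,"claw":-1},{"x":-0.014,"y":0.06,"z":0,"ax":0,"ay":0,"az":0,"claw":-1},{"x":-0.021,"y":0.09,"z":0,"ax":0,"ay":0,"az":0,"claw":-1},{"x":-0.028,"y":0.12,"z":0,"ax":0,"ay":0,"az":0,"claw":-1},{"x":-0.036,"y":0.15,"z":0,"ax":0,"ay":0,"az":0,"claw":-1}]' 25
python3 -m crank '[{"x":-0.007,"y":0.03,"z":0,"ax":0,"ay":0,"az":0,"claw":-1},{"x":-0.014,"y":0.06,"z":0,"ax":0,"ay":0,"az":0,"claw":-1},{"x":-0.021,"y":0.09,"z":0,"ax":0,"ay":0,"az":0,"claw":-1},{"x":-0.028,"y":0.12,"z":0,"ax":0,"ay":0,"az":0,"claw":-1},{"x":-0.036,"y":0.148,"z":0,"ax":0,"ay":0,"az":0,"claw":-1}]' 25
python3 -m crank '[{"x":0,"y":0,"z":0,"ax":0,"ay":0,"az":0,"claw":-1},{"x":0,"y":0,"z":0.02,"ax":0,"ay":0,"az":0,"claw":-1},{"x":0,"y":0,"z":0.04,"ax":0,"ay":0,"az":0,"claw":-1},{"x":0,"y":0,"z":0.05,"ax":0,"ay":0,"az":0,"claw":-1},{"x":0,"y":0,"z":0.05,"ax":0,"ay":0,"az":0,"claw":-1}]' 25
python3 - <<'E'
from h import *
go([.4134,-.3125,.062],1.5032+np.pi/2)
print(np.round(r.read_state()["joint_positions"],2))
E
```

```text
time: 28.67
ee_pos: [0.4588, -0.1685, 0.1861]
eef_rot: [0.999, -0.033, 0.0, 0.0]
ft_force: [0.9, -0.5, -0.5]
width: 0.0868
time: 29.08
ee_pos: [0.4129, -0.3141, 0.1861]
eef_rot: [0.999, -0.034, 0.0, 0.0]
ft_force: [0.3, -0.1, -0.4]
width: 0.0872
time: 29.5
ee_pos: [0.4124, -0.3115, 0.1338]
eef_rot: [0.999, -0.033, -0.001, -0.001]
ft_force: [-0.1, -0.4, 0.2]
width: 0.0871
t 29.5 tcp [ 0.4124 -0.3115  0.1338] yaw -0.0668 F [-0.1 -0.4  0.2] w 0.0871 j7 0.48
[0.0013 0.001  0.0717] (array([-0.0007,  0.0015,  0.0004]), 'yaw d', np.float64(-0.001)) (array([-2.3000e-03, -1.1000e-03, -1.5704e+00]), 'yaw d', np.float64(3.141))
[ 0.6   0.17 -0.05  1.85  0.01  1.12  0.48]
```

```bash
python3 -m crank '[{"x":0,"y":0.001,"z":0.02,"ax":0,"ay":0,"az":0,"claw":-1},{"x":0,"y":0.001,"z":0.045,"ax":0,"ay":0,"az":0,"claw":-1},{"x":0,"y":0.001,"z":0.065,"ax":0,"ay":0,"az":0,"claw":-1},{"x":0,"y":0.001,"z":0.0735,"ax":0,"ay":0,"az":0,"claw":-1},{"x":0,"y":0.001,"z":0.0735,"ax":0,"ay":0,"az":0,"claw":-0.8}]' 25
python3 -m crank '[{"x":0,"y":0,"z":0,"ax":0,"ay":0,"az":0,"claw":-0.6},{"x":0,"y":0,"z":0,"ax":0,"ay":0,"az":0,"claw":-0.4},{"x":0,"y":0,"z":0,"ax":0,"ay":0,"az":0,"claw":0},{"x":0,"y":0,"z":0,"ax":0,"ay":0,"az":0,"claw":1},{"x":0,"y":0,"z":0,"ax":0,"ay":0,"az":0,"claw":1}]' 25
python3 -m crank '[{"x":0,"y":0,"z":0,"ax":0,"ay":0,"az":0,"claw":1},{"x":0,"y":0,"z":0,"ax":0,"ay":0,"az":0,"claw":1},{"x":0,"y":0,"z":0,"ax":0,"ay":0,"az":0,"claw":1},{"x":0,"y":0,"z":0,"ax":0,"ay":0,"az":0,"claw":1},{"x":0,"y":0,"z":0,"ax":0,"ay":0,"az":0,"claw":1}]' 25
python3 - <<'E'
from h import *
C=(.5174,.1568,1.5032); b=case_pt(C,(-.042,.084,0)); go([b[0],b[1],.24],1.5032+np.pi/2); print(b)
E
```

```text
time: 29.92
ee_pos: [0.4129, -0.313, 0.0614]
eef_rot: [0.999, -0.033, -0.001, -0.0]
ft_force: [0.3, 0.4, 0.2]
width: 0.0847
time: 30.33
ee_pos: [0.4137, -0.314, 0.0632]
eef_rot: [0.999, -0.034, 0.001, 0.001]
ft_force: [-1.6, -0.3, 5.4]
width: 0.0562
time: 30.75
ee_pos: [0.4137, -0.314, 0.0631]
eef_rot: [0.999, -0.034, 0.001, 0.001]
ft_force: [-1.8, 1.2, 5.8]
width: 0.0561
t 30.75 tcp [ 0.4137 -0.314   0.0631] yaw -0.0672 F [-1.8  1.2  5.8] w 0.0561 j7 0.48
[-0.012  -0.4345 -0.1774] (array([ 0.0006, -0.0006,  0.0002]), 'yaw d', np.float64(-0.0)) (array([ 1.0000e-03,  9.0000e-04, -1.5706e+00]), 'yaw d', np.float64(3.141))
[0.43075495 0.12056969 0.        ]
```

```bash
python3 -m crank '[{"x":0,"y":0,"z":-0.01,"ax":0,"ay":0,"az":0,"claw":1},{"x":0,"y":0,"z":-0.035,"ax":0,"ay":0,"az":0,"claw":1},{"x":0,"y":0,"z":-0.07,"ax":0,"ay":0,"az":0,"claw":1},{"x":0,"y":0,"z":-0.105,"ax":0,"ay":0,"az":0,"claw":1},{"x":-0.001,"y":-0.014,"z":-0.14,"ax":0,"ay":0,"az":0,"claw":1}]' 25
python3 -m crank '[{"x":-0.001,"y":-0.034,"z":-0.01,"ax":0,"ay":0,"az":0,"claw":1},{"x":-0.002,"y":-0.068,"z":-0.02,"ax":0,"ay":0,"az":0,"claw":1},{"x":-0.003,"y":-0.102,"z":-0.02,"ax":0,"ay":0,"az":0,"claw":1},{"x":-0.004,"y":-0.136,"z":-0.02,"ax":0,"ay":0,"az":0,"claw":1},{"x":-0.005,"y":-0.17,"z":-0.02,"ax":0,"ay":0,"az":0,"claw":1}]' 25
python3 -m crank '[{"x":-0.001,"y":-0.036,"z":0,"ax":0,"ay":0,"az":0,"claw":1},{"x":-0.002,"y":-0.072,"z":0,"ax":0,"ay":0,"az":0,"claw":1},{"x":-0.003,"y":-0.108,"z":0,"ax":0,"ay":0,"az":0,"claw":1},{"x":-0.004,"y":-0.144,"z":0,"ax":0,"ay":0,"az":0,"claw":1},{"x":-0.005,"y":-0.18,"z":0,"ax":0,"ay":0,"az":0,"claw":1}]' 25
python3 -m crank '[{"x":-0.001,"y":-0.03,"z":0,"ax":0,"ay":0,"az":0,"claw":1},{"x":-0.001,"y":-0.055,"z":0,"ax":0,"ay":0,"az":0,"claw":1},{"x":-0.001,"y":-0.069,"z":0,"ax":0,"ay":0,"az":0,"claw":1},{"x":-0.001,"y":-0.069,"z":0,"ax":0,"ay":0,"az":0,"claw":1},{"x":-0.001,"y":-0.069,"z":0,"ax":0,"ay":0,"az":0,"claw":1}]' 25
python3 - <<'E'
from h import *
go([.4308,.1191,.0671],1.5032+np.pi/2)
print(np.round(r.read_state()["joint_positions"],2))
E
```

```text
time: 31.17
ee_pos: [0.412, -0.3013, 0.204]
eef_rot: [0.999, -0.035, -0.0, 0.001]
ft_force: [2.0, 1.0, -3.0]
width: 0.0563
time: 31.58
ee_pos: [0.419, -0.1279, 0.2227]
eef_rot: [0.999, -0.034, 0.0, 0.0]
ft_force: [1.1, 0.7, -3.1]
width: 0.0563
time: 32.0
ee_pos: [0.426, 0.052, 0.2225]
eef_rot: [0.999, -0.034, 0.0, 0.001]
ft_force: [0.9, -0.8, -3.8]
width: 0.0564
time: 32.42
ee_pos: [0.4299, 0.1196, 0.2221]
eef_rot: [0.999, -0.033, -0.0, 0.001]
ft_force: [0.1, -1.0, -3.9]
width: 0.0565
t 32.42 tcp [0.4299 0.1196 0.2221] yaw -0.0653 F [ 0.1 -1.  -3.9] w 0.0565 j7 -0.41
[0.001  0.0003 0.155 ] (array([0.0005, 0.0001, 0.0011]), 'yaw d', np.float64(-0.002)) (array([-2.0000e-04,  8.0000e-04, -1.5696e+00]), 'yaw d', np.float64(3.139))
[ 0.18 -0.04 -0.54  1.88 -0.02  1.3  -0.41]
```

```bash
python3 -m crank '[{"x":0.001,"y":0,"z":0.02,"ax":0,"ay":0,"az":0,"claw":1},{"x":0.001,"y":0,"z":0.05,"ax":0,"ay":0,"az":0,"claw":1},{"x":0.001,"y":0,"z":0.08,"ax":0,"ay":0,"az":0,"claw":1},{"x":0.001,"y":0,"z":0.11,"ax":0,"ay":0,"az":0,"claw":1},{"x":0.001,"y":0,"z":0.12,"ax":0,"ay":0,"az":0,"claw":1}]' 25
python3 -m crank '[{"x":0,"y":0,"z":0.007,"ax":0,"ay":0,"az":0,"claw":1},{"x":0,"y":0,"z":0.014,"ax":0,"ay":0,"az":0,"claw":1},{"x":0,"y":0,"z":0.02,"ax":0,"ay":0,"az":0,"claw":1},{"x":0,"y":0,"z":0.025,"ax":0,"ay":0,"az":0,"claw":1},{"x":0,"y":0,"z":0.028,"ax":0,"ay":0,"az":0,"claw":1}]' 25
python3 -m crank '[{"x":0,"y":0,"z":0.002,"ax":0,"ay":0,"az":0,"claw":1},{"x":0,"y":0,"z":0.004,"ax":0,"ay":0,"az":0,"claw":1},{"x":0,"y":0,"z":0.005,"ax":0,"ay":0,"az":0,"claw":1},{"x":0,"y":0,"z":0.0055,"ax":0,"ay":0,"az":0,"claw":1},{"x":0,"y":0,"z":0.006,"ax":0,"ay":0,"az":0,"claw":1}]' 25
```

```text
time: 32.83
ee_pos: [0.429, 0.117, 0.0985]
eef_rot: [0.999, -0.034, -0.003, 0.001]
ft_force: [-0.9, -0.7, -3.9]
width: 0.0564
time: 33.25
ee_pos: [0.4319, 0.1191, 0.0743]
eef_rot: [0.999, -0.034, 0.001, 0.0]
ft_force: [-1.1, 0.7, -3.4]
width: 0.0567
time: 33.67
ee_pos: [0.4316, 0.1191, 0.0682]
eef_rot: [0.999, -0.034, 0.0, 0.0]
ft_force: [-0.2, 0.6, -4.2]
width: 0.0562
```

```bash
python3 -m crank '[{"x":0,"y":0,"z":0.0005,"ax":0,"ay":0,"az":0,"claw":1},{"x":0,"y":0,"z":0.001,"ax":0,"ay":0,"az":0,"claw":1},{"x":0,"y":0,"z":0.0013,"ax":0,"ay":0,"az":0,"claw":1},{"x":0,"y":0,"z":0.0015,"ax":0,"ay":0,"az":0,"claw":1},{"x":0,"y":0,"z":0.0015,"ax":0,"ay":0,"az":0,"claw":1}]' 25
python3 -m crank '[{"x":0,"y":0,"z":0,"ax":0,"ay":0,"az":0,"claw":-0.4},{"x":0,"y":0,"z":0,"ax":0,"ay":0,"az":0,"claw":-0.55},{"x":0,"y":0,"z":0,"ax":0,"ay":0,"az":0,"claw":-0.55},{"x":0,"y":0,"z":-0.005,"ax":0,"ay":0,"az":0,"claw":-0.55},{"x":0,"y":0,"z":-0.02,"ax":0,"ay":0,"az":0,"claw":-0.55}]' 25
python3 -m crank '[{"x":0,"y":0.003,"z":-0.035,"ax":0,"ay":0,"az":0,"claw":-0.55},{"x":0.01,"y":0.006,"z":-0.07,"ax":0,"ay":0,"az":0,"claw":-0.55},{"x":0.02,"y":0.01,"z":-0.105,"ax":0,"ay":0,"az":0,"claw":-0.3},{"x":0.03,"y":0.01,"z":-0.14,"ax":0,"ay":0,"az":0,"claw":0},{"x":0.04,"y":0.01,"z":-0.175,"ax":0,"ay":0,"az":0,"claw":0}]' 25
python3 - <<'E'
from h import *
snap("wrist","w6");snap("scene","s3"); crop("s3",290,120,220,160,3.5,"c6")
go([.54,.12,.42],1.5032)
print(np.round(r.read_state()["joint_positions"],2))
E
```

```text
time: 34.08
ee_pos: [0.4316, 0.1192, 0.0672]
eef_rot: [0.999, -0.033, 0.0, 0.0]
ft_force: [-3.0, -0.7, 6.7]
width: 0.0558
time: 34.5
ee_pos: [0.4303, 0.1188, 0.0856]
eef_rot: [0.999, -0.033, -0.001, 0.0]
ft_force: [0.3, -0.0, 0.0]
width: 0.067
time: 34.92
ee_pos: [0.4707, 0.1062, 0.264]
eef_rot: [0.999, -0.034, 0.001, 0.0]
ft_force: [0.4, 0.2, -0.2]
width: 0.0548
t 35.02 tcp [0.4738 0.107  0.2675] yaw -0.0677 F [ 0.5 -0.1 -0.6] w 0.0481 j7 -0.39
[ 0.0665 -0.0177 -0.1519] (array([-0.0043, -0.0029,  0.7853]), 'yaw d', np.float64(-1.571)) (array([ 0.0029, -0.0043, -0.7855]), 'yaw d', np.float64(1.571))
[ 0.2   0.02 -0.52  1.73  0.01  1.38 -0.39]
```

View pics/c6.png

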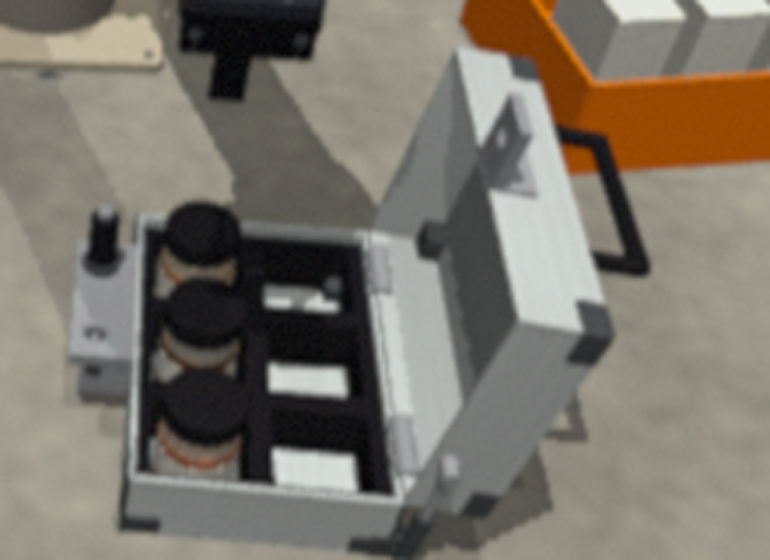

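```bash
python3 -m crank '[{"x":0.01,"y":-0.002,"z":-0.025,"ax":0,"ay":0,"az":-0.053,"claw":0},{"x":0.02,"y":-0.004,"z":-0.055,"ax":0,"ay":0,"az":-0.106,"claw":0},{"x":0.03,"y":-0.006,"z":-0.09,"ax":0,"ay":0,"az":-0.159,"claw":0.3},{"x":0.045,"y":-0.008,"z":-0.12,"ax":0,"ay":0,"az":-0.212,"claw":0.45},{"x":0.06,"y":-0.01,"z":-0.15,"ax":0,"ay":0,"az":-0.265,"claw":0.45}]' 20
python3 -m crank '[{"x":0,"y":0,"z":0,"ax":0,"ay":0,"az":-0.053,"claw":0.45},{"x":0,"y":0,"z":0,"ax":0,"ay":0,"az":-0.106,"claw":0.45},{"x":0,"y":0,"z":0,"ax":0,"ay":0,"az":-0.159,"claw":0.45},{"x":0,"y":0,"z":0,"ax":0,"ay":0,"az":-0.212,"claw":0.45},{"x":0,"y":0,"z":0,"ax":0,"ay":0,"az":-0.265,"claw":0.45}]' 20
python3 -m crank '[{"x":0,"y":0,"z":0,"ax":0,"ay":0,"az":-0.053,"claw":0.45},{"x":0,"y":0,"z":0,"ax":0,"ay":0,"az":-0.106,"claw":0.45},{"x":0,"y":0,"z":0,"ax":0,"ay":0,"az":-0.159,"claw":0.45},{"x":0,"y":0,"z":0,"ax":0,"ay":0,"az":-0.212,"claw":0.45},{"x":0,"y":0,"z":0,"ax":0,"ay":0,"az":-0.255,"claw":0.45}]' 20
python3 - <<'E'
from h import *
t0=[.5124,.0739,.1317]
for th in (1.6,1.65,1.7): print(th,bar(th,t0),pj("s3",bar(th,t0)),pj("s3",bar(th,t0)+[0,0,.003]))
go([.53,.39,.40],1.5032)
print(np.round(r.read_state()["joint_positions"],2))
E
```

```text
time: 35.43
ee_pos: [0.5312, 0.1126, 0.4135]
eef_rot: [0.973, 0.232, 0.0, 0.0]
ft_force: [1.3, 0.7, 0.5]
width: 0.0306
time: 35.85
ee_pos: [0.5309, 0.1127, 0.4114]
eef_rot: [0.878, 0.479, -0.0, 0.0]
ft_force: [0.1, 0.8, 0.2]
width: 0.0241
time: 36.27
ee_pos: [0.5308, 0.1127, 0.4115]
eef_rot: [0.729, 0.685, -0.0, 0.0]
ft_force: [0.2, -0.7, 0.2]
width: 0.0238
1.6 [0.53050291 0.34130106 0.23069828] [[460.78941233 172.3622938 ]] [[461.24713836 171.33184754]]
1.65 [0.53106979 0.34967452 0.22573677] [[463.92179616 174.35308789]] [[464.38570925 173.33123887]]
1.7 [0.53161921 0.35779011 0.22036201] [[466.84834637 176.45992622]] [[467.31772306 175.44726659]]
t 36.27 tcp [0.5308 0.1127 0.4115] yaw 1.5088 F [ 0.2 -0.7  0.2] w 0.0238 j7 1.14
[ 0.2767 -0.018   0.0113] (array([-0.    ,  0.0003,  0.0028]), 'yaw d', np.float64(-0.006)) (array([-5.000e-04, -0.000e+00, -1.568e+00]), 'yaw d', np.float64(3.136))
[ 0.24  0.17 -0.62  1.3   0.1   1.7   1.14]
```

```bash
python3 -m crank '[{"x":0.03,"y":0,"z":0,"ax":0,"ay":0,"az":0.003,"claw":0.45},{"x":0.065,"y":0,"z":0,"ax":0,"ay":0,"az":0.003,"claw":0.45},{"x":0.1,"y":-0.005,"z":0,"ax":0,"ay":0,"az":0.003,"claw":0.45},{"x":0.14,"y":-0.01,"z":0,"ax":0,"ay":0,"az":0.003,"claw":0.45},{"x":0.18,"y":-0.01,"z":0,"ax":0,"ay":0,"az":0.003,"claw":0.45}]' 20
python3 -m crank '[{"x":0.03,"y":-0.003,"z":0,"ax":0,"ay":-0.02,"az":0,"claw":0.45},{"x":0.06,"y":-0.005,"z":0,"ax":0,"ay":-0.07,"az":0,"claw":0.45},{"x":0.085,"y":-0.005,"z":0,"ax":0,"ay":-0.13,"az":0,"claw":0.45},{"x":0.095,"y":-0.005,"z":0,"ax":0,"ay":-0.19,"az":0,"claw":0.45},{"x":0.095,"y":-0.005,"z":0,"ax":0,"ay":-0.25,"az":0,"claw":0.45}]' 20
cat >> h.py <<'E'
def togo(th,phi,tcp0,back=0,dz=0):
    s=r.read_state(); T0=R.from_quat(s["eef_rot"]); p0=np.array(s["ee_pos"])
    p,T=lidrow(th,phi,tcp0); p=p+T.apply([0,0,-back])+[0,0,dz]
    print('t',round(s["time"],2),'tcp',np.round(p0,4),'F',np.round(s["ft_force"],1),'w',round(s["width"],4),'j',np.round(s["joint_positions"],2))
    print('d',np.round(T0.inv().apply(p-p0),4),'w/2',np.round((T0.inv()*T).as_rotvec()/2,4),'target',np.round(p,4))
E
python3 - <<'E'
from h import *
togo(1.7,.5,[.5124,.0739,.1317],back=.05,dz=.002)
E
```

```text
time: 36.68
ee_pos: [0.5325, 0.2945, 0.412]
eef_rot: [0.733, 0.68, 0.0, 0.0]
ft_force: [0.8, 0.7, 1.0]
width: 0.0241
time: 37.1
ee_pos: [0.5389, 0.372, 0.3859]
eef_rot: [0.723, 0.676, -0.119, 0.077]
ft_force: [0.8, 0.1, -1.1]
width: 0.0239
t 37.1 tcp [0.5389 0.372  0.3859] F [ 0.8  0.1 -1.1] w 0.0239 j [-0.61  0.61 -0.31  0.78  0.33  2.02  0.72]
d [0.0378 0.0004 0.1309] w/2 [-0.0245 -0.1103  0.006 ] target [0.5326 0.3728 0.2498]
```

```bash
python3 -m crank '[{"x":0.006,"y":0,"z":0.012,"ax":0,"ay":0,"az":0,"claw":0.45},{"x":0.012,"y":0,"z":0.024,"ax":0,"ay":0,"az":0,"claw":0.45},{"x":0.018,"y":0,"z":0.036,"ax":0,"ay":0,"az":0,"claw":0.45},{"x":0.024,"y":0,"z":0.046,"ax":0,"ay":0,"az":0,"claw":0.45},{"x":0.03,"y":0,"z":0.054,"ax":0,"ay":0,"az":0,"claw":0.45}]' 20
python3 - <<'E'
from h import *
togo(1.7,.5,[.5124,.0739,.1317],back=.05,dz=.002)
E
```

```text
time: 37.52
ee_pos: [0.5389, 0.3824, 0.3266]
eef_rot: [0.726, 0.673, -0.118, 0.077]
ft_force: [-0.3, 0.1, 0.4]
width: 0.0237
t 37.52 tcp [0.5389 0.3824 0.3266] F [-0.3  0.1  0.4] w 0.0237 j [-0.6   0.6  -0.32  0.91  0.32  1.9   0.67]
d [ 0.0115 -0.0019  0.0767] w/2 [-0.0243 -0.1107  0.0025] target [0.5326 0.3728 0.2498]
```

```bash
python3 -m crank '[{"x":0.001,"y":0,"z":0.01,"ax":-0.005,"ay":-0.012,"az":0,"claw":0.45},{"x":0.002,"y":0,"z":0.02,"ax":-0.01,"ay":-0.025,"az":0.001,"claw":0.45},{"x":0.004,"y":-0.001,"z":0.03,"ax":-0.015,"ay":-0.04,"az":0.001,"claw":0.45},{"x":0.005,"y":-0.001,"z":0.038,"ax":-0.02,"ay":-0.055,"az":0.002,"claw":0.45},{"x":0.006,"y":-0.001,"z":0.038,"ax":-0.024,"ay":-0.055,"az":0.002,"claw":0.45}]' 20
python3 - <<'E'
from h import *
togo(1.7,.5,[.5124,.0739,.1317],back=.05,dz=.002)
togo(1.7,.5,[.5124,.0739,.1317],back=.0,dz=.002)
E
```

```text
time: 37.93
ee_pos: [0.5346, 0.3784, 0.2866]
eef_rot: [0.716, 0.67, -0.143, 0.133]
ft_force: [-0.2, -0.2, -0.7]
width: 0.0238
t 37.93 tcp [0.5346 0.3784 0.2866] F [-0.2 -0.2 -0.7] w 0.0238 j [-0.65  0.63 -0.3   0.98  0.4   1.88  0.64]
d [ 0.0088 -0.0016  0.0361] w/2 [-0.0006 -0.0532  0.0006] target [0.5326 0.3728 0.2498]
t 37.93 tcp [0.5346 0.3784 0.2866] F [-0.2 -0.2 -0.7] w 0.0238 j [-0.65  0.63 -0.3   0.98  0.4   1.88  0.64]
d [ 0.0034 -0.0015  0.0858] w/2 [-0.0006 -0.0532  0.0006] target [0.531  0.3488 0.206 ]
```

```bash
python3 -m crank '[{"x":0.002,"y":0,"z":0.009,"ax":0,"ay":-0.013,"az":0,"claw":0.45},{"x":0.004,"y":-0.001,"z":0.018,"ax":0,"ay":-0.026,"az":0,"claw":0.45},{"x":0.006,"y":-0.001,"z":0.027,"ax":0,"ay":-0.04,"az":0,"claw":0.45},{"x":0.0088,"y":-0.0015,"z":0.036,"ax":0,"ay":-0.053,"az":0,"claw":0.45},{"x":0.0088,"y":-0.0015,"z":0.036,"ax":0,"ay":-0.053,"az":0,"claw":0.45}]' 20
python3 - <<'E'
from h import *
togo(1.7,.5,[.5124,.0739,.1317],back=.0,dz=.002)
snap("wrist","w7"); snap("scene","s4")
print(pj("w7",bar(1.7,[.5124,.0739,.1337])))
E
```

```text
time: 38.35
ee_pos: [0.5331, 0.3726, 0.2492]
eef_rot: [0.708, 0.662, -0.182, 0.168]
ft_force: [-0.4, 0.1, -0.7]
width: 0.0239
t 38.35 tcp [0.5331 0.3726 0.2492] F [-0.4  0.1 -0.7] w 0.0239 j [-0.69  0.69 -0.28  0.99  0.45  1.9   0.61]
d [-0.0001 -0.0003  0.0494] w/2 [-0.0015 -0.0001  0.0004] target [0.531  0.3488 0.206 ]
[[285.03129197 234.06321055]]
```

View pics/w7.png

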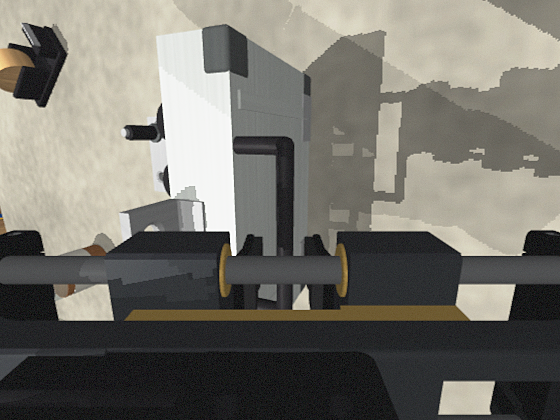

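```bash
python3 -m crank '[{"x":0,"y":0,"z":0.01,"ax":0,"ay":0,"az":0,"claw":0.45},{"x":0,"y":0,"z":0.02,"ax":0,"ay":0,"az":0,"claw":0.45},{"x":0,"y":0,"z":0.03,"ax":0,"ay":0,"az":0,"claw":0.45},{"x":0,"y":0,"z":0.04,"ax":0,"ay":0,"az":0,"claw":0.45},{"x":0,"y":0,"z":0.048,"ax":0,"ay":0,"az":0,"claw":0.45}]' 20
python3 -m crank '[{"x":0,"y":0,"z":0.001,"ax":0,"ay":0,"az":0,"claw":0.6},{"x":0,"y":0,"z":0.001,"ax":0,"ay":0,"az":0,"claw":0.8},{"x":0,"y":0,"z":0.001,"ax":0,"ay":0,"az":0,"claw":1},{"x":0,"y":0,"z":0.001,"ax":0,"ay":0,"az":0,"claw":1},{"x":0,"y":0,"z":0.001,"ax":0,"ay":0,"az":0,"claw":1}]' 50
python3 - <<'E'
from h import *
togo(1.7,.5,[.5124,.0739,.1317],back=.0,dz=.002)
t0=[.5124,.0739,.1317]
th=np.linspace(1.7,0,36); ph=np.minimum(.5,th*.5)
for i in range(0,35,5): call(th[i],ph[i],th[i+1:i+6],ph[i+1:i+6],t0)
E
```

```text
time: 38.87
ee_pos: [0.533, 0.3493, 0.211]
eef_rot: [0.71, 0.661, -0.178, 0.167]
ft_force: [-0.5, 0.3, -0.1]
width: 0.0236
time: 39.28
ee_pos: [0.5327, 0.35, 0.2101]
eef_rot: [0.709, 0.662, -0.178, 0.167]
ft_force: [2.1, 1.7, -2.6]
width: 0.0107
t 39.28 tcp [0.5327 0.35   0.2101] F [ 2.1  1.7 -2.6] w 0.0107 j [-0.65  0.66 -0.28  1.12  0.45  1.8   0.59]
d [ 0.0008 -0.0016  0.0042] w/2 [ 0.0002 -0.0036 -0.001 ] target [0.531  0.3488 0.206 ]
x -0.0094 y -0.0000 z -0.0008 ay 0.0000 | th 1.65
x -0.0189 y -0.0000 z -0.0011 ay 0.0000 | th 1.60
x -0.0284 y -0.0000 z -0.0010 ay 0.0000 | th 1.55
x -0.0378 y -0.0000 z -0.0004 ay 0.0000 | th 1.51
x -0.0472 y -0.0000 z 0.0006 ay 0.0000 | th 1.46

x -0.0094 y 0.0000 z 0.0015 ay 0.0000 | th 1.41
x -0.0186 y 0.0000 z 0.0034 ay 0.0000 | th 1.36
x -0.0278 y 0.0000 z 0.0058 ay 0.0000 | th 1.31
x -0.0368 y 0.0000 z 0.0087 ay 0.0000 | th 1.26
x -0.0457 y 0.0000 z 0.0119 ay 0.0000 | th 1.21

x -0.0087 y 0.0000 z 0.0037 ay 0.0000 | th 1.17
x -0.0172 y 0.0000 z 0.0078 ay 0.0000 | th 1.12
x -0.0256 y 0.0000 z 0.0123 ay 0.0000 | th 1.07
x -0.0337 y 0.0000 z 0
[... 354 characters left out ...]
.0121 | th 0.68
x -0.0126 y 0.0000 z 0.0132 ay 0.0243 | th 0.63
x -0.0184 y -0.0000 z 0.0203 ay 0.0364 | th 0.58
x -0.0239 y -0.0000 z 0.0277 ay 0.0486 | th 0.53
x -0.0290 y 0.0000 z 0.0353 ay 0.0607 | th 0.49

x -0.0056 y -0.0000 z 0.0072 ay 0.0121 | th 0.44
x -0.0109 y -0.0000 z 0.0148 ay 0.0243 | th 0.39
x -0.0158 y -0.0000 z 0.0226 ay 0.0364 | th 0.34
x -0.0203 y -0.0000 z 0.0306 ay 0.0486 | th 0.29
x -0.0245 y -0.0000 z 0.0388 ay 0.0607 | th 0.24

x -0.0047 y -0.0000 z 0.0079 ay 0.0121 | th 0.19
x -0.0090 y -0.0000 z 0.0161 ay 0.0243 | th 0.15
x -0.0129 y 0.0000 z 0.0245 ay 0.0364 | th 0.10
x -0.0165 y -0.0000 z 0.0330 ay 0.0486 | th 0.05
x -0.0195 y -0.0000 z 0.0418 ay 0.0607 | th 0.00
```

```bash
python3 -m crank '[{"x":-0.0094,"y":0,"z":-0.0008,"ax":0,"ay":0,"az":0,"claw":1},{"x":-0.0189,"y":0,"z":-0.0011,"ax":0,"ay":0,"az":0,"claw":1},{"x":-0.0284,"y":0,"z":-0.001,"ax":0,"ay":0,"az":0,"claw":1},{"x":-0.0378,"y":0,"z":-0.0004,"ax":0,"ay":0,"az":0,"claw":1},{"x":-0.0472,"y":0,"z":0.0006,"ax":0,"ay":0,"az":0,"claw":1}]' 50
python3 -m crank '[{"x":-0.0094,"y":0,"z":0.0015,"ax":0,"ay":0,"az":0,"claw":1},{"x":-0.0186,"y":0,"z":0.0034,"ax":0,"ay":0,"az":0,"claw":1},{"x":-0.0278,"y":0,"z":0.0058,"ax":0,"ay":0,"az":0,"claw":1},{"x":-0.0368,"y":0,"z":0.0087,"ax":0,"ay":0,"az":0,"claw":1},{"x":-0.0457,"y":0,"z":0.0119,"ax":0,"ay":0,"az":0,"claw":1}]' 50
python3 - <<'E'
from h import *
togo(1.21,.5,[.5124,.0739,.1317],back=.004,dz=.0)
E
```

```text
time: 39.7
ee_pos: [0.5299, 0.3088, 0.2324]
eef_rot: [0.709, 0.662, -0.177, 0.167]
ft_force: [3.7, 5.3, 4.5]
width: 0.0112
time: 40.12
ee_pos: [0.5263, 0.2622, 0.2437]
eef_rot: [0.709, 0.662, -0.178, 0.167]
ft_force: [1.4, 2.6, -5.2]
width: 0.0104
t 40.12 tcp [0.5263 0.2622 0.2437] F [ 1.4  2.6 -5.2] w 0.0104 j [-0.55  0.5  -0.28  1.29  0.44  1.76  0.68]
d [ 0.0015 -0.0012  0.0021] w/2 [ 0.0004 -0.0039 -0.0008] target [0.5252 0.2626 0.2411]
```

Tracking the arc well. Continuing.

```bash
python3 -m crank '[{"x":-0.0087,"y":0,"z":0.0037,"ax":0,"ay":0,"az":0,"claw":1},{"x":-0.0172,"y":0,"z":0.0078,"ax":0,"ay":0,"az":0,"claw":1},{"x":-0.0256,"y":0,"z":0.0123,"ax":0,"ay":0,"az":0,"claw":1},{"x":-0.0337,"y":0,"z":0.0173,"ax":0,"ay":0,"az":0,"claw":1},{"x":-0.0412,"y":0,"z":0.0226,"ax":0,"ay":0.0071,"az":0,"claw":1}]' 50
python3 -m crank '[{"x":-0.0072,"y":0,"z":0.0056,"ax":0,"ay":0.0121,"az":0,"claw":1},{"x":-0.0141,"y":0,"z":0.0115,"ax":0,"ay":0.0243,"az":0,"claw":1},{"x":-0.0207,"y":0,"z":0.0178,"ax":0,"ay":0.0364,"az":0,"claw":1},{"x":-0.0271,"y":0,"z":0.0244,"ax":0,"ay":0.0486,"az":0,"claw":1},{"x":-0.033,"y":0,"z":0.0313,"ax":0,"ay":0.0607,"az":0,"claw":1}]' 50
python3 - <<'E'
from h import *
togo(.7286,.3643,[.5124,.0739,.1317],back=.004,dz=.0)
E
```

```text
time: 40.53
ee_pos: [0.5228, 0.2139, 0.2423]
eef_rot: [0.71, 0.662, -0.174, 0.162]
ft_force: [-0.2, 0.8, 1.0]
width: 0.011
time: 40.95
ee_pos: [0.5197, 0.1697, 0.2296]
eef_rot: [0.72, 0.671, -0.13, 0.121]
ft_force: [0.3, 1.2, 0.1]
width: 0.0105
t 40.95 tcp [0.5197 0.1697 0.2296] F [0.3 1.2 0.1] w 0.0105 j [-0.37  0.31 -0.26  1.53  0.35  1.55  0.82]
d [ 0.0026 -0.0008 -0.0003] w/2 [-0.0005 -0.0034 -0.0016] target [0.5191 0.1723 0.229 ]
```

```bash
python3 -m crank '[{"x":-0.0065,"y":0,"z":0.0065,"ax":0,"ay":0.0121,"az":0,"claw":1},{"x":-0.0126,"y":0,"z":0.0132,"ax":0,"ay":0.0243,"az":0,"claw":1},{"x":-0.0184,"y":0,"z":0.0203,"ax":0,"ay":0.0364,"az":0,"claw":1},{"x":-0.0239,"y":0,"z":0.0277,"ax":0,"ay":0.0486,"az":0,"claw":1},{"x":-0.029,"y":0,"z":0.0353,"ax":0,"ay":0.0607,"az":0,"claw":1}]' 50
python3 -m crank '[{"x":-0.0056,"y":0,"z":0.0072,"ax":0,"ay":0.0121,"az":0,"claw":1},{"x":-0.0109,"y":0,"z":0.0148,"ax":0,"ay":0.0243,"az":0,"claw":1},{"x":-0.0158,"y":0,"z":0.0226,"ax":0,"ay":0.0364,"az":0,"claw":1},{"x":-0.0203,"y":0,"z":0.03,"ax":0,"ay":0.0486,"az":0,"claw":1},{"x":-0.0235,"y":0,"z":0.036,"ax":0,"ay":0.058,"az":0,"claw":1}]' 50
python3 - <<'E'
from h import *
togo(.26,.13,[.5124,.0739,.1317],back=.004,dz=.0)
t0=[.5124,.0739,.1317]
th=np.linspace(.26,0,16); ph=th*.5
for i in range(0,15,5): call(th[i],ph[i],th[i+1:i+6],ph[i+1:i+6],t0)
E
```

```text
time: 41.37
ee_pos: [0.5168, 0.1298, 0.2064]
eef_rot: [0.727, 0.677, -0.086, 0.08]
ft_force: [0.7, 0.2, -2.1]
width: 0.0103
time: 41.78
ee_pos: [0.5145, 0.0984, 0.1764]
eef_rot: [0.731, 0.68, -0.044, 0.041]
ft_force: [1.5, -3.6, -1.6]
width: 0.0102
t 41.78 tcp [0.5145 0.0984 0.1764] F [ 1.5 -3.6 -1.6] w 0.0102 j [-0.16  0.18 -0.22  1.75  0.15  1.27  1.08]
d [ 0.0023 -0.0004 -0.0012] w/2 [-0.0005 -0.0047 -0.0022] target [0.5142 0.1009 0.1773]
x -0.0017 y 0.0000 z 0.0028 ay 0.0043 | th 0.24
x -0.0035 y -0.0000 z 0.0056 ay 0.0087 | th 0.23
x -0.0051 y 0.0000 z 0.0085 ay 0.0130 | th 0.21
x -0.0067 y 0.0000 z 0.0113 ay 0.0173 | th 0.19
x -0.0083 y 0.0000 z 0.0142 ay 0.0217 | th 0.17

x -0.0016 y -0.0000 z 0.0029 ay 0.0043 | th 0.16
x -0.0032 y -0.0000 z 0.0058 ay 0.0087 | th 0.14
x -0.0047 y -0.0000 z 0.0087 ay 0.0130 | th 0.12
x -0.0062 y -0.0000 z 0.0116 ay 0.0173 | th 0.10
x -0.0076 y -0.0000 z 0.0146 ay 0.0217 | th 0.09

x -0.0015 y -0.0000 z 0.0029 ay 0.0043 | th 0.07
x -0.0030 y -0.0000 z 0.0059 ay 0.0087 | th 0.05
x -0.0043 y -0.0000 z 0.0089 ay 0.0130 | th 0.03
x -0.0057 y 0.0000 z 0.0119 ay 0.0173 | th 0.02
x -0.0070 y 0.0000 z 0.0150 ay 0.0217 | th 0.00
```

```bash
python3 -m crank '[{"x":-0.0017,"y":0,"z":0.0028,"ax":0,"ay":0.0043,"az":0,"claw":1},{"x":-0.0035,"y":0,"z":0.0056,"ax":0,"ay":0.0087,"az":0,"claw":1},{"x":-0.0051,"y":0,"z":0.0085,"ax":0,"ay":0.013,"az":0,"claw":1},{"x":-0.0067,"y":0,"z":0.0113,"ax":0,"ay":0.0173,"az":0,"claw":1},{"x":-0.0083,"y":0,"z":0.0142,"ax":0,"ay":0.0217,"az":0,"claw":1}]' 50
python3 -m crank '[{"x":-0.0016,"y":0,"z":0.0029,"ax":0,"ay":0.0043,"az":0,"claw":1},{"x":-0.0032,"y":0,"z":0.0058,"ax":0,"ay":0.0087,"az":0,"claw":1},{"x":-0.0047,"y":0,"z":0.0087,"ax":0,"ay":0.013,"az":0,"claw":1},{"x":-0.0062,"y":0,"z":0.0116,"ax":0,"ay":0.0173,"az":0,"claw":1},{"x":-0.0076,"y":0,"z":0.0146,"ax":0,"ay":0.0217,"az":0,"claw":1}]' 50
python3 -m crank '[{"x":-0.0015,"y":0,"z":0.0029,"ax":0,"ay":0.0043,"az":0,"claw":1},{"x":-0.003,"y":0,"z":0.0055,"ax":0,"ay":0.0087,"az":0,"claw":1},{"x":-0.0043,"y":0,"z":0.008,"ax":0,"ay":0.013,"az":0,"claw":1},{"x":-0.0057,"y":0,"z":0.01,"ax":0,"ay":0.0173,"az":0,"claw":1},{"x":-0.0065,"y":0,"z":0.011,"ax":0,"ay":0.0217,"az":0,"claw":1}]' 50
python3 - <<'E'
from h import *
togo(0,0,[.5124,.0739,.1317],back=.003,dz=.0)
E
```

```text
time: 42.2
ee_pos: [0.5138, 0.0893, 0.1643]
eef_rot: [0.731, 0.681, -0.029, 0.027]
ft_force: [-3.0, -6.9, 0.1]
width: 0.0106
time: 42.62
ee_pos: [0.5132, 0.0805, 0.1502]
eef_rot: [0.731, 0.682, -0.014, 0.012]
ft_force: [-3.0, -7.6, -0.2]
width: 0.0103
time: 43.03
ee_pos: [0.5128, 0.0747, 0.1391]
eef_rot: [0.731, 0.682, 0.003, -0.003]
ft_force: [-1.2, -2.8, -3.5]
width: 0.0108
t 43.03 tcp [0.5128 0.0747 0.1391] F [-1.2 -2.8 -3.5] w 0.0108 j [-0.06  0.17 -0.19  1.84  0.03  1.13  1.25]
d [-0.0009 -0.0003  0.0044] w/2 [-0.0004 -0.0044 -0.001 ] target [0.5124 0.0739 0.1347]
```

```bash
python3 -m crank '[{"x":-0.0003,"y":0,"z":0.001,"ax":0,"ay":0,"az":0,"claw":1},{"x":-0.0005,"y":0,"z":0.002,"ax":0,"ay":0,"az":0,"claw":1},{"x":-0.0005,"y":0,"z":0.003,"ax":0,"ay":0,"az":0,"claw":1},{"x":-0.0005,"y":0,"z":0.004,"ax":0,"ay":0,"az":0,"claw":1},{"x":-0.0005,"y":0,"z":0.004,"ax":0,"ay":0,"az":0,"claw":1}]' 50
python3 -m crank '[{"x":0,"y":0,"z":0.001,"ax":0,"ay":0,"az":0,"claw":1},{"x":0,"y":0,"z":0.002,"ax":0,"ay":0,"az":0,"claw":1},{"x":0,"y":0,"z":0.002,"ax":0,"ay":0,"az":0,"claw":1},{"x":0,"y":0,"z":0.002,"ax":0,"ay":0,"az":0,"claw":1},{"x":0,"y":0,"z":0.002,"ax":0,"ay":0,"az":0,"claw":1}]' 50
```

```text
time: 43.45
ee_pos: [0.5129, 0.0741, 0.1374]
eef_rot: [0.731, 0.682, 0.003, -0.003]
ft_force: [-12.1, -7.6, 15.6]
width: 0.0105
time: 43.87
ee_pos: [0.5131, 0.074, 0.1371]
eef_rot: [0.731, 0.682, 0.003, -0.002]
ft_force: [-20.2, -9.2, 32.5]
width: 0.0102
```

```bash
python3 -m crank '[{"x":0,"y":0,"z":-0.002,"ax":0,"ay":0,"az":0,"claw":1},{"x":0,"y":0,"z":-0.004,"ax":0,"ay":0,"az":0,"claw":1},{"x":0,"y":0,"z":-0.004,"ax":0,"ay":0,"az":0,"claw":0.7},{"x":0,"y":0,"z":-0.004,"ax":0,"ay":0,"az":0,"claw":0.4},{"x":0,"y":0,"z":-0.004,"ax":0,"ay":0,"az":0,"claw":0.2}]' 50
python3 -m crank '[{"x":0,"y":0,"z":0,"ax":0,"ay":0,"az":0,"claw":0.1},{"x":0,"y":0,"z":-0.01,"ax":0,"ay":0,"az":0,"claw":0},{"x":0,"y":0,"z":-0.03,"ax":0,"ay":0,"az":0,"claw":0},{"x":0,"y":0,"z":-0.06,"ax":0,"ay":0,"az":0,"claw":0},{"x":0,"y":0,"z":-0.09,"ax":0,"ay":0,"az":0,"claw":0}]' 40
python3 -m crank '[{"x":-0.007,"y":-0.015,"z":0,"ax":0,"ay":0,"az":0.053,"claw":0},{"x":-0.014,"y":-0.03,"z":0,"ax":0,"ay":0,"az":0.106,"claw":0},{"x":-0.021,"y":-0.045,"z":0,"ax":0,"ay":0,"az":0.159,"claw":0},{"x":-0.028,"y":-0.06,"z":0,"ax":0,"ay":0,"az":0.212,"claw":0},{"x":-0.036,"y":-0.07,"z":0,"ax":0,"ay":0,"az":0.265,"claw":0}]' 40
python3 -m crank '[{"x":0,"y":0,"z":0,"ax":0,"ay":0,"az":0.053,"claw":0},{"x":0,"y":0,"z":0,"ax":0,"ay":0,"az":0.106,"claw":0},{"x":0,"y":0,"z":0,"ax":0,"ay":0,"az":0.159,"claw":0},{"x":0,"y":0,"z":0,"ax":0,"ay":0,"az":0.212,"claw":0},{"x":0,"y":0,"z":0,"ax":0,"ay":0,"az":0.265,"claw":0}]' 40
python3 - <<'E'
from h import *
go([.4403,.0412,.0855],1.5032+np.pi/2)
E
```

```text
time: 44.28
ee_pos: [0.514, 0.0757, 0.1383]
eef_rot: [0.731, 0.682, 0.004, -0.003]
ft_force: [-0.5, 0.5, -0.3]
width: 0.0197
time: 44.7
ee_pos: [0.513, 0.0742, 0.2294]
eef_rot: [0.731, 0.682, 0.004, -0.003]
ft_force: [-0.1, -0.7, 0.6]
width: 0.0427
time: 45.12
ee_pos: [0.4401, 0.0433, 0.2285]
eef_rot: [0.885, 0.465, 0.003, -0.004]
ft_force: [0.5, 0.3, 0.8]
width: 0.0435
time: 45.53
ee_pos: [0.4412, 0.0433, 0.2285]
eef_rot: [0.976, 0.217, 0.002, -0.004]
ft_force: [-0.5, -0.6, -0.3]
width: 0.0434
t 45.53 tcp [0.4412 0.0433 0.2285] yaw 0.4364 F [-0.5 -0.6 -0.3] w 0.0434 j7 0.26
[-0.0027  0.0025  0.143 ] (array([-0.0045, -0.0023,  0.252 ]), 'yaw d', np.float64(-0.504)) (array([ 0.003 , -0.006 , -1.3187]), 'yaw d', np.float64(2.638))
```

```bash
python3 -m crank '[{"x":0,"y":0,"z":0,"ax":-0.001,"ay":0,"az":0.053,"claw":0},{"x":0,"y":0,"z":0,"ax":-0.002,"ay":-0.001,"az":0.106,"claw":0},{"x":0,"y":0,"z":0,"ax":-0.003,"ay":-0.001,"az":0.159,"claw":0},{"x":0,"y":0,"z":0,"ax":-0.004,"ay":-0.002,"az":0.212,"claw":0},{"x":-0.0025,"y":0.0025,"z":0.01,"ax":-0.0045,"ay":-0.002,"az":0.252,"claw":0}]' 40
python3 -m crank '[{"x":0,"y":0,"z":0.01,"ax":0,"ay":0,"az":0,"claw":0},{"x":0,"y":0,"z":0.03,"ax":0,"ay":0,"az":0,"claw":0},{"x":0,"y":0,"z":0.045,"ax":0,"ay":0,"az":0,"claw":0},{"x":0,"y":0,"z":0.05,"ax":0,"ay":0,"az":0,"claw":0},{"x":0,"y":0,"z":0.05,"ax":0,"ay":0,"az":0,"claw":0}]' 40
python3 - <<'E'
from h import *
go([.4403,.0408,.0855],1.5032+np.pi/2)
snap("wrist","w8")
C=(.5174,.1568,1.5032)
print(pj("w8",[case_pt(C,(-.118,.07,.116)),case_pt(C,(-.118,0,.068)),case_pt(C,(-.083,0,.15))]))
E
```

```text
time: 45.95
ee_pos: [0.4411, 0.0407, 0.2198]
eef_rot: [0.999, -0.034, 0.002, -0.0]
ft_force: [-0.1, 0.7, 0.5]
width: 0.0435
time: 46.37
ee_pos: [0.439, 0.0397, 0.1665]
eef_rot: [1.0, -0.03, -0.001, 0.0]
ft_force: [-0.1, -0.2, 0.4]
width: 0.0436
t 46.37 tcp [0.439  0.0397 0.1665] yaw -0.0607 F [-0.1 -0.2  0.4] w 0.0436 j7 -0.25
[ 0.0015 -0.0012  0.0809] (array([0.0003, 0.0015, 0.0035]), 'yaw d', np.float64(-0.007)) (array([-2.3000e-03,  5.0000e-04, -1.5673e+00]), 'yaw d', np.float64(3.135))
[[283.71723333 218.63119324]
 [361.21350703 204.49063028]
 [399.40774482 179.55486227]]
```

View pics/w8.png

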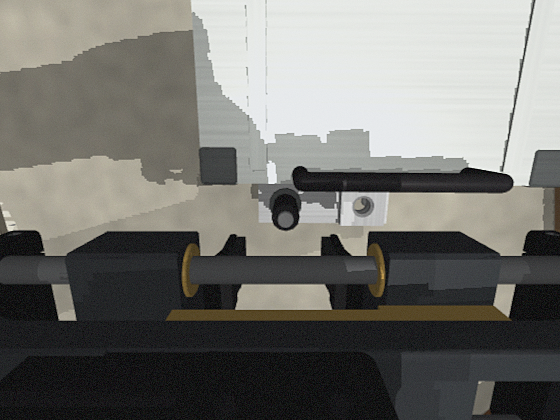

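```bash
python3 -m crank '[{"x":0.0005,"y":-0.0005,"z":0.02,"ax":0,"ay":0,"az":0.001,"claw":0},{"x":0.0005,"y":-0.0005,"z":0.045,"ax":0,"ay":0,"az":0.001,"claw":0},{"x":0.0005,"y":-0.0005,"z":0.065,"ax":0,"ay":0,"az":0.001,"claw":0},{"x":0.0005,"y":-0.0005,"z":0.078,"ax":0,"ay":0,"az":0.001,"claw":0},{"x":0.0005,"y":-0.0005,"z":0.078,"ax":0,"ay":0,"az":0.001,"claw":0}]' 40
python3 -m crank '[{"x":0,"y":0,"z":0,"ax":0,"ay":0,"az":0,"claw":0},{"x":0,"y":0,"z":0,"ax":0,"ay":0,"az":0,"claw":0},{"x":0,"y":0,"z":0,"ax":0,"ay":0,"az":0,"claw":0},{"x":0,"y":0,"z":0,"ax":0,"ay":0,"az":0,"claw":0},{"x":0,"y":0,"z":0,"ax":0,"ay":0,"az":0,"claw":0}]' 40
python3 - <<'E'
from h import *
go([.4403,.0408,.0875],1.5032+np.pi/2)
E
```

```text
time: 46.83
ee_pos: [0.4393, 0.04, 0.088]
eef_rot: [0.999, -0.032, -0.002, 0.0]
ft_force: [0.4, 0.4, -0.3]
width: 0.0436
time: 47.25
ee_pos: [0.4407, 0.0401, 0.0901]
eef_rot: [0.999, -0.032, 0.0, 0.0]
ft_force: [-0.2, -0.3, 0.3]
width: 0.0434
t 47.25 tcp [0.4407 0.0401 0.0901] yaw -0.0648 F [-0.2 -0.3  0.3] w 0.0434 j7 -0.27
[-0.0004 -0.0006  0.0026] (array([ 0.0001, -0.0002,  0.0014]), 'yaw d', np.float64(-0.003)) (array([ 3.0000e-04,  1.0000e-04, -1.5694e+00]), 'yaw d', np.float64(3.139))
```

Now lower the last 2.5 mm and grip.

```bash
python3 -m crank '[{"x":0,"y":-0.0006,"z":0.0025,"ax":0,"ay":0,"az":0.001,"claw":0},{"x":0,"y":-0.0006,"z":0.0025,"ax":0,"ay":0,"az":0.001,"claw":0.3},{"x":0,"y":-0.0006,"z":0.0025,"ax":0,"ay":0,"az":0.001,"claw":0.6},{"x":0,"y":-0.0006,"z":0.0025,"ax":0,"ay":0,"az":0.001,"claw":1},{"x":0,"y":-0.0006,"z":0.0025,"ax":0,"ay":0,"az":0.001,"claw":1}]' 40
python3 -m crank '[{"x":0,"y":0,"z":0,"ax":0,"ay":0,"az":0,"claw":1},{"x":0,"y":0,"z":0,"ax":0,"ay":0,"az":0,"claw":1},{"x":0,"y":0,"z":0,"ax":0,"ay":0,"az":0,"claw":1},{"x":0,"y":0,"z":0,"ax":0,"ay":0,"az":0,"claw":1},{"x":0,"y":0,"z":0,"ax":0,"ay":0,"az":0,"claw":1}]' 50
python3 -m crank '[{"x":0,"y":0,"z":-0.01,"ax":0,"ay":0,"az":0,"claw":1},{"x":0,"y":0,"z":-0.025,"ax":0,"ay":0,"az":0,"claw":1},{"x":0,"y":0,"z":-0.04,"ax":0,"ay":0,"az":0,"claw":1},{"x":0,"y":0,"z":-0.055,"ax":0,"ay":0,"az":0,"claw":1},{"x":0,"y":0,"z":-0.06,"ax":0,"ay":0,"az":0,"claw":1}]' 50
python3 - <<'E'
from h import *
go([.5097,.0355,.145],1.5032+np.pi/2)
E
```

```text
time: 47.67
ee_pos: [0.4402, 0.0407, 0.0868]
eef_rot: [0.999, -0.033, -0.0, 0.0]
ft_force: [0.5, 0.0, -1.1]
width: 0.0242
time: 48.08
ee_pos: [0.4402, 0.0407, 0.0868]
eef_rot: [0.999, -0.033, -0.0, 0.0]
ft_force: [1.0, 0.7, -0.6]
width: 0.0208
time: 48.5
ee_pos: [0.4413, 0.0409, 0.1494]
eef_rot: [0.999, -0.033, 0.001, -0.0]
ft_force: [-0.1, -0.1, -0.7]
width: 0.0211
t 48.5 tcp [0.4413 0.0409 0.1494] yaw -0.0668 F [-0.1 -0.1 -0.7] w 0.0211 j7 -0.26
[0.0686 0.0008 0.0046] (array([-0.0001, -0.001 ,  0.0004]), 'yaw d', np.float64(-0.001)) (array([ 1.6000e-03, -1.0000e-04, -1.5704e+00]), 'yaw d', np.float64(3.141))
```

```bash
python3 -m crank '[{"x":0.02,"y":0,"z":0,"ax":0,"ay":0,"az":0,"claw":1},{"x":0.04,"y":0,"z":0,"ax":0,"ay":0,"az":0,"claw":1},{"x":0.06,"y":0.0003,"z":0,"ax":0,"ay":0,"az":0,"claw":1},{"x":0.0695,"y":0.0005,"z":0,"ax":0,"ay":0,"az":0,"claw":1},{"x":0.0695,"y":0.0005,"z":0,"ax":0,"ay":0,"az":0,"claw":1}]' 50
python3 -m crank '[{"x":0,"y":0,"z":0,"ax":0,"ay":0,"az":0,"claw":1},{"x":0,"y":0,"z":0,"ax":0,"ay":0,"az":0,"claw":1},{"x":0,"y":0,"z":0.004,"ax":0,"ay":0,"az":0,"claw":1},{"x":0,"y":0,"z":0.008,"ax":0,"ay":0,"az":0,"claw":1},{"x":0,"y":0,"z":0.012,"ax":0,"ay":0,"az":0,"claw":1}]' 50
python3 -m crank '[{"x":0,"y":0,"z":0.002,"ax":0,"ay":0,"az":0,"claw":1},{"x":0,"y":0,"z":0.004,"ax":0,"ay":0,"az":0,"claw":1},{"x":0,"y":0,"z":0.006,"ax":0,"ay":0,"az":0,"claw":1},{"x":0,"y":0,"z":0.008,"ax":0,"ay":0,"az":0,"claw":1},{"x":0,"y":0,"z":0.01,"ax":0,"ay":0,"az":0,"claw":1}]' 50
python3 - <<'E'
from h import *
go([.5097,.0355,.0948],1.5032+np.pi/2)
E
```

```text
time: 48.92
ee_pos: [0.5106, 0.0353, 0.1464]
eef_rot: [0.999, -0.034, -0.001, 0.0]
ft_force: [-0.7, 0.2, -1.2]
width: 0.0205
time: 49.33
ee_pos: [0.5091, 0.0355, 0.1344]
eef_rot: [0.999, -0.033, -0.0, 0.0]
ft_force: [0.0, 0.6, -2.2]
width: 0.0207
time: 49.75
ee_pos: [0.5096, 0.0356, 0.1246]
eef_rot: [0.999, -0.033, -0.0, 0.0]
ft_force: [-0.4, -0.1, -1.5]
width: 0.021
t 49.75 tcp [0.5096 0.0356 0.1246] yaw -0.0668 F [-0.4 -0.1 -1.5] w 0.021 j7 -0.25
[0.0001 0.     0.0298] (array([0.0002, 0.0004, 0.0004]), 'yaw d', np.float64(-0.001)) (array([-7.0000e-04,  3.0000e-04, -1.5704e+00]), 'yaw d', np.float64(3.141))
```

```bash
python3 -m crank '[{"x":0,"y":0,"z":0.003,"ax":0,"ay":0,"az":0,"claw":1},{"x":0,"y":0,"z":0.006,"ax":0,"ay":0,"az":0,"claw":1},{"x":0,"y":0,"z":0.009,"ax":0,"ay":0,"az":0,"claw":1},{"x":0,"y":0,"z":0.012,"ax":0,"ay":0,"az":0,"claw":1},{"x":0,"y":0,"z":0.015,"ax":0,"ay":0,"az":0,"claw":1}]' 50
python3 -m crank '[{"x":0,"y":0,"z":0.003,"ax":0,"ay":0,"az":0,"claw":1},{"x":0,"y":0,"z":0.006,"ax":0,"ay":0,"az":0,"claw":1},{"x":0,"y":0,"z":0.009,"ax":0,"ay":0,"az":0,"claw":1},{"x":0,"y":0,"z":0.011,"ax":0,"ay":0,"az":0,"claw":1},{"x":0,"y":0,"z":0.013,"ax":0,"ay":0,"az":0,"claw":1}]' 50
python3 -m crank '[{"x":0,"y":0,"z":0.001,"ax":0,"ay":0,"az":0,"claw":1},{"x":0,"y":0,"z":0.002,"ax":0,"ay":0,"az":0,"claw":1},{"x":0,"y":0,"z":0.003,"ax":0,"ay":0,"az":0,"claw":1},{"x":0,"y":0,"z":0.003,"ax":0,"ay":0,"az":0,"claw":1},{"x":0,"y":0,"z":0.003,"ax":0,"ay":0,"az":0,"claw":1}]' 50
```

```text
time: 50.17
ee_pos: [0.5095, 0.0355, 0.1094]
eef_rot: [0.999, -0.033, -0.0, 0.0]
ft_force: [0.8, -0.1, -0.6]
width: 0.0206
time: 50.58
ee_pos: [0.5098, 0.0358, 0.0967]
eef_rot: [0.999, -0.033, -0.0, -0.0]
ft_force: [3.8, 0.8, -3.8]
width: 0.0215
time: 51.0
ee_pos: [0.5098, 0.0354, 0.0947]
eef_rot: [0.999, -0.034, -0.0, 0.0]
ft_force: [-2.1, -1.0, 7.6]
width: 0.0211
```

```bash
python3 -m crank '[{"x":0,"y":0,"z":0.001,"ax":0,"ay":0,"az":0,"claw":1},{"x":0,"y":0,"z":0.002,"ax":0,"ay":0,"az":0,"claw":1},{"x":0,"y":0,"z":0.002,"ax":0,"ay":0,"az":0,"claw":1},{"x":0,"y":0,"z":0.002,"ax":0,"ay":0,"az":0,"claw":1},{"x":0,"y":0,"z":0.002,"ax":0,"ay":0,"az":0,"claw":1}]' 50
python3 -m crank '[{"x":0,"y":0,"z":-0.001,"ax":0,"ay":0,"az":0,"claw":1},{"x":0,"y":0,"z":-0.002,"ax":0,"ay":0,"az":0,"claw":1},{"x":0,"y":0,"z":-0.002,"ax":0,"ay":0,"az":0,"claw":0.5},{"x":0,"y":0,"z":-0.002,"ax":0,"ay":0,"az":0,"claw":0.1},{"x":0,"y":0,"z":-0.002,"ax":0,"ay":0,"az":0,"claw":0}]' 50
python3 -m crank '[{"x":0,"y":0,"z":0,"ax":0,"ay":0,"az":0,"claw":0},{"x":0,"y":0,"z":0,"ax":0,"ay":0,"az":0,"claw":0},{"x":0,"y":0,"z":-0.015,"ax":0,"ay":0,"az":0,"claw":0},{"x":0,"y":0.0,"z":-0.045,"ax":0,"ay":0,"az":0,"claw":0},{"x":0,"y":0,"z":-0.08,"ax":0,"ay":0,"az":0,"claw":0}]' 40
python3 -m crank '[{"x":0,"y":0.02,"z":-0.02,"ax":0,"ay":0,"az":0,"claw":0},{"x":0,"y":0.05,"z":-0.05,"ax":0,"ay":0,"az":0,"claw":0},{"x":0,"y":0.08,"z":-0.08,"ax":0,"ay":0,"az":0,"claw":0},{"x":0,"y":0.11,"z":-0.1,"ax":0,"ay":0,"az":0,"claw":0},{"x":0,"y":0.14,"z":-0.1,"ax":0,"ay":0,"az":0,"claw":0}]' 40
python3 -m crank '[{"x":0,"y":0.03,"z":0,"ax":0,"ay":0,"az":0,"claw":0},{"x":0,"y":0.06,"z":0,"ax":0,"ay":0,"az":0,"claw":0},{"x":0,"y":0.08,"z":0,"ax":0,"ay":0,"az":0,"claw":0},{"x":0,"y":0.08,"z":0,"ax":0,"ay":0,"az":0,"claw":0},{"x":0,"y":0.08,"z":0,"ax":0,"ay":0,"az":0,"claw":0}]' 40
python3 - <<'E'
from h import *
snap("scene","s5"); snap("top","t7")
a=cv2.imread("pics/s5.png")[150:290,290:430]; b=cv2.imread("pics/scene1.png")[150:290,290:430]
c=cv2.imread("pics/t7.png")[170:290,150:270]; d=cv2.imread("pics/top1.png")[170:290,150:270]
z=lambda i:cv2.resize(i,(400,300) if 0 else (300,300),interpolation=cv2.INTER_CUBIC)
cv2.imwrite("pics/fin.png",np.vstack([np.hstack([z(a),z(b)]),np.hstack([z(c),z(d)])]))
E
```

```text
time: 51.42
ee_pos: [0.5101, 0.0354, 0.0945]
eef_rot: [0.999, -0.034, 0.0, 0.0]
ft_force: [-9.3, -2.0, 27.2]
width: 0.0212
time: 51.83
ee_pos: [0.5093, 0.0354, 0.0936]
eef_rot: [0.999, -0.033, -0.001, 0.0]
ft_force: [0.6, 0.3, 0.2]
width: 0.0288
time: 52.25
ee_pos: [0.5081, 0.0354, 0.1729]
eef_rot: [0.999, -0.033, -0.003, 0.0]
ft_force: [-0.1, 0.2, -0.4]
width: 0.0431
time: 52.67
ee_pos: [0.5017, -0.1058, 0.2787]
eef_rot: [0.999, -0.033, 0.003, 0.001]
ft_force: [0.3, -0.7, -0.3]
width: 0.044
time: 53.08
ee_pos: [0.4946, -0.1848, 0.2735]
eef_rot: [0.999, -0.035, -0.001, 0.0]
ft_force: [0.1, 0.9, -0.2]
width: 0.0439
```

View pics/fin.png

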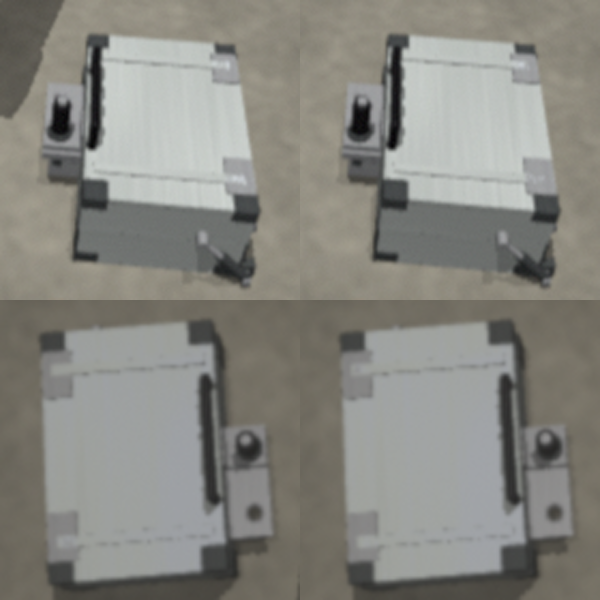

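Now (left) is indistinguishable from the start (right) in both views: lid shut, pin home with its collar on the tab. I'll check the other objects, then hand in.

Run:
```python
from h import *
from bench import close_job
a=cv2.imread("pics/t7.png");b=cv2.imread("pics/top1.png");D=cv2.absdiff(a,b).max(2)
print('big',D[100:160,342:385].mean(),'tape',D[265:330,378:440].mean(),'case',D[175:290,165:262].mean())
s=cv2.absdiff(cv2.imread("pics/s5.png"),cv2.imread("pics/scene1.png")).max(2)
print('scene: big',s[245:315,125:187].mean(),'tape',s[138:178,153:215].mean(),'carton',s[290:352,243:330].mean())
print(close_job())
```

```text
big 39.55658914728682 tape 8.13424317617866 case 3.138592559390408
scene: big 4.358064516129033 tape 4.927822580645161 carton 3.5341119762699296
the job is handed in; nothing more can be done
None
```

The order is packed and the job is handed in at about 53 s of the 210 s. I pulled the pin and parked it in the spare hole, then swung the lid open until it stayed up. The three small jars that were there went upright into the front row of wells. One of them had been knocked aside partway through, so I found it again before picking it up. I brought the lid down gripped the whole way until it was shut, then pushed the pin back in.

**What the checks showed:**
- **Jars:** all three stood upright in their own wells in the last picture before the lid closed. Each was set down to light contact, with at most about 9 N at the wrist.
- **Lid:** it was pressed to hard contact, about 32 N on the wrist, before I let go. It stayed shut afterwards.
- **Pin:** the tool stopped within a millimetre of the calculated fully-home height. About 2 mm before that there was a slight pull inwards, and it then held about 27 N of push without moving. I did not do a pull test on it.
- **Final pictures:** the case, lid and pin look the same as at the start in both the overhead and scene views.
- **Things to leave alone:** carton, tape dispenser and big jar are unchanged in the scene view.

**One disagreement:** the overhead view shows a large difference around the big jar. I put it down to the raised arm or its shadow covering the jar in that picture, because the scene view shows no change there. I had no pictures left to look again.

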